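# Nest two filter-press frames on a storage hook

### The job

Hang the two filter-press frames from the wooden stand on the hook behind its upturned nose, the blue one first and then the yellow one, facing the way they stand now (blue collar toward the nose). The blue frame must nest over the collar of the sprung orange back plate and the yellow frame over the blue frame's collar; with each frame hanging down on its collar, press it back gently but firmly (about 13 N on its spring, never above 25 N) until it is flush with what is behind it, before letting it go. Leave both hanging there, and do not disturb the glassware.

Things in the scene. Friction and masses are not known exactly. Their poses are not given: they have to be found in the camera images.
- hook: Fixed hook stand, place and yaw vary. Origin: underside of its grey 170 x 110 x 12 mm foot, 10 mm behind the foot's centre; z up, x points from the nose back to the post. A 10 x 10 mm steel bar runs along x at y = 0, top face 120 mm up, from the nose to the post (36 mm wide, front face at x = +35 mm, no higher than the bar).
- hook_nose (a point): Top of the hook's upturned nose, 128 mm up, 8 mm above the bar's top, at x = -86 mm of the hook; the nose is 8 mm thick along x and 10 mm wide.
- hook_bar (a point): Point on the bar's top at x = 0 of the hook. An orange back plate, 44 mm wide, 85 to 128 mm up, slides on the bar against a spring (6 N per mm, hard stop after 4 mm). Untouched, its front face lies at x = +5 to -43 mm (varies, not reported: feel for it). A collar 16 x 16 mm round the bar stands 9 mm out of that face (last 2 mm tapered to 13 x 13), top 123, bottom 107 mm up.
- blue_frame: Blue loose plate 10 (x) x 60 (y) x 94 mm high, 0.16 kg. Origin: centre of the underside, z up, front is -x. Steel rail in the lowest 20 mm; through window 21 mm wide, 20 to 50 mm up. Collar round the window on the front, 27 mm wide, 17 to 53 mm up, stands out 9 mm (last 2 mm tapered 1.5 mm a side). From 60 mm up a plain tab 36 mm wide: grip its 10 mm thickness (front and back) near the top.
- yellow_frame: Yellow loose plate 10 (x) x 60 (y) x 150 mm high, 0.22 kg, no collar. Origin: centre of the underside, z up, front is -x. Steel rail in the lowest 20 mm; through window 32 mm wide, 20 to 70 mm up. From 80 mm up a plain tab 36 mm wide: grip its 10 mm thickness (front and back) near the top, so the fingers stay above the blue frame.
- blue_frame_seat (a point): Middle of the upper edge of the blue frame's window, mid-thickness, 50 mm above its origin. Nested, this edge rests on the orange collar, 123 mm above the bench; on the bare bar it would be 3 mm lower (not nested).
- yellow_frame_seat (a point): Middle of the upper edge of the yellow frame's window, mid-thickness, 70 mm above its origin. Nested, this edge rests on the blue frame's collar, 126 mm above the bench.
- stand: Fixed wooden stand 90 x 200 mm, origin at the centre of its underside; its two bays (at y = +50 and -50 mm, floor 12 mm up, walls up to 26 mm) hold the two frames upright, front toward -x; which frame is in which bay varies.
- flask: Glass conical flask, 68 mm wide, 108 mm high, origin at the centre of its underside. To be left alone.
- dropper: Brown dropper bottle with red top, 39 mm wide, 112 mm high, origin at the centre of its underside. To be left alone.
- beaker: Small glass beaker, 46 mm wide, 62 mm high, origin at the centre of its underside. To be left alone.
Mind the look-alikes: they are no part of the job. What is meant by the yellow_frame is not pink, purple or red, and is the smaller of those in its own colour.

How it is judged:
On the way, in this order (a step that is already met when the one before it is completed fails the run):
1. the blue frame hangs on the back plate's collar and is pressed back against the hook's back plate with more than 8 N (z of blue_frame_seat in the frame of hook between 0.121 and 0.127 m and y of blue_frame_seat in the frame of hook between -0.005 and 0.005 m and x of blue_frame_seat in the frame of hook between -0.07 and 0.012 m and angle between blue_frame's own z axis and vertical below 0.12 rad and angle between the x axis of blue_frame and the x axis of hook, either way round below 0.15 rad and contact force between blue_frame and hook above 8 N), for 0.15 s.
2. the blue frame, let go, hangs on the back plate's collar (z of blue_frame_seat in the frame of hook between 0.121 and 0.127 m and y of blue_frame_seat in the frame of hook between -0.005 and 0.005 m and x of blue_frame_seat in the frame of hook between -0.07 and 0.012 m and angle between blue_frame's own z axis and vertical below 0.12 rad and angle between the x axis of blue_frame and the x axis of hook, either way round below 0.15 rad and contact force between blue_frame and the fingers below 0.1 N), for 0.1 s.
3. the yellow frame hangs on the blue frame's collar, flush with it, and is pressed back so that the blue one bears on the back plate with more than 8 N (all of step 1 and z of yellow_frame_seat in the frame of hook between 0.124 and 0.13 m and y of yellow_frame_seat in the frame of hook between -0.005 and 0.005 m and x of yellow_frame_seat in the frame of hook between -0.07 and 0.012 m and angle between yellow_frame's own z axis and vertical below 0.12 rad and angle between the x axis of yellow_frame and the x axis of hook, either way round below 0.15 rad and x of yellow_frame_seat in the frame of blue_frame between -0.012 and -0.0085 m and contact force between yellow_frame and blue_frame above 8 N), for 0.15 s.
At the end, for the whole second after the job is handed in: Both frames hang at rest behind the nose, upright (7 deg) and square to the bar (8 deg), centred within 5 mm: blue window edge 123 mm up on the orange collar, yellow window edge 126 mm up on the blue collar (each -2/+4 mm), yellow flush against the front of blue (gap under 2 mm) (z of blue_frame_seat in the frame of hook between 0.121 and 0.127 m and y of blue_frame_seat in the frame of hook between -0.005 and 0.005 m and x of blue_frame_seat in the frame of hook between -0.07 and 0.012 m and angle between each of blue_frame, yellow_frame's own z axis and vertical below 0.12 rad and angle between the x axis of each of blue_frame, yellow_frame and the x axis of hook, either way round below 0.15 rad and z of yellow_frame_seat in the frame of hook between 0.124 and 0.13 m and y of yellow_frame_seat in the frame of hook between -0.005 and 0.005 m and x of yellow_frame_seat in the frame of hook between -0.07 and 0.012 m and x of yellow_frame_seat in the frame of blue_frame between -0.012 and -0.0085 m and linear speed of each of blue_frame, yellow_frame below 0.02 m/s); the robot touches nothing.
It fails at once if a frame is forced against the hook or the other frame with more than 25 N (contact force between any of blue_frame, yellow_frame and hook above 25 N or contact force between yellow_frame and blue_frame above 25 N).
It fails at once if the glassware is moved more than 15 mm or tipped (distance of any of flask, dropper, beaker from where it was at the start of the episode above 0.015 m or angle between any of flask, dropper, beaker's own z axis and vertical above 0.3 rad).
It also fails if it takes over 67 s, if anything falls off the work surface, if the arm or the gripper's body presses on something with over 40 N, if the wrist force passes 120 N, or if a joint passes its speed limit or range.

### The arm

A 6-joint arm with a two-finger parallel gripper is mounted at the origin on a cart in front of the work surface, level with it; the furniture and walls round the work are solid. World frame = base frame: x ahead of the robot, y to its left, z up, the work surface at z = 0. Lengths are in m, angles in rad, forces in N, time in s.
With the tool pointing down it reaches from about 0.25 to 0.775 m from the base axis. Payload 8.9 kg.
Tool frame: the origin (TCP) lies between the finger pads; the fingertips stand 17 mm ahead of it and the grasp point (between the pads) lies 2 mm behind it; z points along the fingers, y is the line along which they close (so a half turn about z gives the same grasp; the last joint's range is limited). The gripper opens to 85 mm and grips with 20 to 120 N. Pads are 22 mm wide; open, the fingers measure 114 mm over their backs; the gripper's body (76 mm by 85 mm) begins 54 mm behind the grasp point. The pads swing forward as they close: fully open they stand 13 mm farther back than shut.
Start: joints at [-1.304, 0.291, -0.153, 1.127, 0, 1.431], TCP at [0.207, -0.482, 0.248] pointing down, gripper open.
Joint ranges: [-2.52, 2.52], [-0.91, 1.74], [-1.3, 1.37], [-1.96, 2.02], [-1.52, 1.47], [-3.14, 3.14]. Speed limits (rad/s): [2.22, 2.22, 2.79, 3.14, 3.14, 3.14].

### API

Orientations are given as a unit quaternion [w, x, y, z].
In Python, from cell import manip, eyes gives the robot as it stands.
- The arm moves only by the shell command python3 -m inch 'ROWS' [FORCE]. ROWS is JSON, a list of rows, each an object of numbers: "tx", "ty", "tz": the shift along the world's x, y, z in mm; "wx", "wy", "wz": the turn, a rotation vector about the world's x, y, z in degrees; "claw": the opening, from -1 (shut) to 1 (fully open). In form: [{"tx": .., "ty": .., "tz": .., "wx": .., "wy": .., "wz": .., "claw": ..}, ...]. A call has exactly 8 rows; each row shifts and turns the commanded pose from where the row before left it; what a row does not reach is not made up. A row lasts 1/12 s, in which the tool goes at most 41.7 mm and 7.16 degrees, less where a joint would pass 70% of its speed; a pose out of reach is approached as far as the arm can. A call with a gripper value outside its range is refused whole. The fingers move at their own pace and stop on an object; FORCE is the grip in N (left out, the last holds). Time passes only in rows, so rows that do not move let the fingers close, or fill a call up. It gives the time, the measured TCP pose, the force, the opening and the grip force at its end, in the units of the state.
- manip.observe(): the state, without advancing time (a new reading comes with each control period).
- eyes.snapshot(name): name is "scene" or "side" or "wrist"; returns a dict with "color" (384x512x3 uint8, red, green, blue), "fx", "fy", "cx", "cy" (pixels), "xyz" and "orientation" of the camera in the world; the wrist camera has in their place "hand_eye" (4x4, takes a point from camera to tool coordinates, whose origin is the TCP and whose axes are the flange's). Camera axes: x right, y up, looking along -z (the intrinsics and any distortion apply to the point x, -y, -z); pixel columns grow to the right and rows downward; lengths in m; the calibration is good to about 2 mm. A picture is of the moment at which its call begins: read the wrist's pose just before it. There is no depth.
- manip.finish_job(): hands the job in; it is judged then, once.
The state is a dict: "time_s": time; "qpos": joint angles; "dq": joint speeds; "joint_efforts": joint torques, N m; "tool_pos": TCP position; "tool_rot": TCP orientation; "ft_force": force on the tool from outside, world axes, zero at the start; "wrist_torque": the same for the moment, N m; "finger_gap": finger opening in m; "grasp_force": force on a finger pad.
Only numpy, scipy, OpenCV 4.12 (cv2) and the standard library are available. Lean on these libraries where they do the work, as an engineer would, in place of code of your own. Each camera call takes 0.05 s, during which the arm holds its last target. There are 200 camera calls.

## Working session

There is one attempt and no reset: what is moved stays moved. The work goes in short steps, Python scripts to look and compute and a shell command to move; the robot and the scene stay as the last step left them, time stands still between calls to the robot, and variables do not carry over. Pictures are saved under pics/ and viewed, at most 10 in all, crops included, and the job is handed in when it is done.

```bash
mkdir -p pics; ls
cat > h.py <<'E'
import numpy as np, cv2
from scipy.spatial.transform import Rotation as R
from cell import manip, eyes
def q2R(q): return R.from_quat([q[1],q[2],q[3],q[0]]).as_matrix()
def campose(s,st=None):
    if 'hand_eye' in s:
        T=np.eye(4); T[:3,:3]=q2R(st['tool_rot']); T[:3,3]=st['tool_pos']
        T=T@np.array(s['hand_eye']); return T[:3,:3],T[:3,3]
    return q2R(s['orientation']),np.array(s['xyz'])
def ray(s,u,v,st=None):
    Rm,p=campose(s,st)
    d=Rm@np.array([(u-s['cx'])/s['fx'],-(v-s['cy'])/s['fy'],-1.]); return p,d
def onz(s,u,v,z,st=None):
    p,d=ray(s,u,v,st); return p+d*(z-p[2])/d[2]
def proj(s,P,st=None):
    Rm,p=campose(s,st); c=Rm.T@(np.array(P)-p)
    return s['cx']+s['fx']*c[0]/-c[2], s['cy']+s['fy']*c[1]/c[2]
def snap(n):
    st=manip.observe(); s=eyes.snapshot(n); return s,st
def save(s,f): cv2.imwrite('pics/'+f,cv2.cvtColor(s['color'],cv2.COLOR_RGB2BGR))
E
python3 - <<'E'
from h import *
import pickle
for n in ['scene','side','wrist']:
    s,st=snap(n); pickle.dump((s,st),open(n+'0.pkl','wb')); print(n,{k:v for k,v in s.items() if k!='color'})
    save(s,n+'0.png')
print(st)
E
```

```text
pics
scene {'fx': 434.5639027990674, 'fy': 434.5639027990674, 'cx': 250.26869054671687, 'cy': 194.23840376085693, 'xyz': array([-0.05953064,  0.91987094,  1.38676963]), 'orientation': array([-0.25501092, -0.10682584,  0.35825128,  0.89174755])}
side {'fx': 466.7080842103839, 'fy': 466.7080842103839, 'cx': 250.82557406789036, 'cy': 188.09013812377526, 'xyz': array([-0.76677471,  0.12028258,  0.95676644]), 'orientation': array([-0.56994384, -0.30974052,  0.37451728,  0.6625418 ])}
wrist {'fx': 305.4489214878827, 'fy': 305.4489214878827, 'cx': 253.6399994682267, 'cy': 191.57772246872196, 'hand_eye': array([[ 3.08766512e-05,  9.45255644e-01,  3.26330761e-01,
         8.51703839e-02],
       [ 9.99999999e-01, -2.64534918e-05, -1.79919869e-05,
         6.80293072e-04],
       [-8.37443906e-06,  3.26330762e-01, -9.45255645e-01,
        -1.26263685e-01],
       [ 0.00000000e+00,  0.00000000e+00,  0.00000000e+00,
         1.00000000e+00]])}
{'time_s': 0.1, 'qpos': array([-1.30428948e+00,  2.91233251e-01, -1.54029521e-01,  1.12670859e+00,
       -1.02770102e-05,  1.43149525e+00]), 'dq': array([ 1.13231320e-03, -1.97476095e-03,  1.86897773e-03, -6.42284347e-05,
        7.89586891e-04, -4.65608379e-04]), 'joint_efforts': array([ 1.71576477e-03, -5.37977386e+01,  3.31919682e+01,  9.31859831e-03,
       -2.82268911e-04,  5.61979263e-08]), 'tool_pos': array([ 0.20715207, -0.48200384,  0.24779285]), 'tool_rot': array([-5.86004441e-04,  9.79485349e-01,  2.01514530e-01, -4.24708283e-05]), 'ft_force': array([-0.15672734,  1.02935647, -0.06347821]), 'wrist_torque': array([-0.01152022,  0.04693532,  0.00034031]), 'grasp_force': 0.0, 'finger_gap': 0.08525716886420596}
```

View pics/scene0.png

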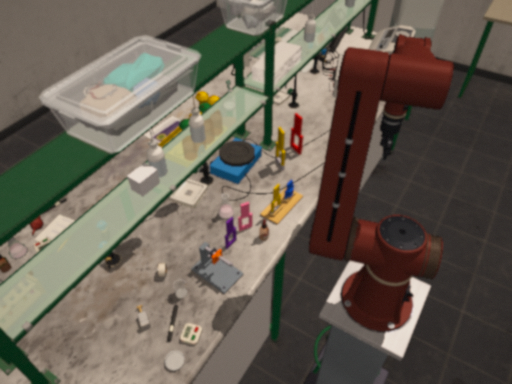

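View pics/side0.png

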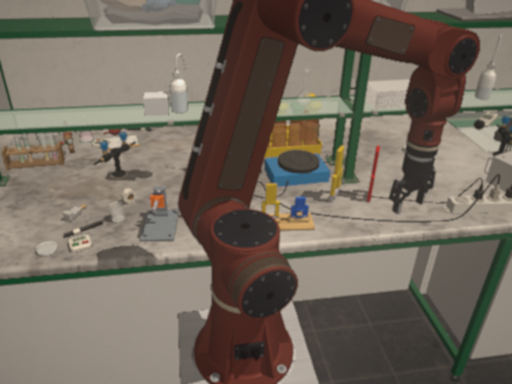

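Scene view: hook foot around (218,272) with the orange plate at (217,255), and the stand around (282,207) with yellow at (276,197) and blue at (289,187). Side view: hook (160,220), stand (292,222). The larger yellow frame at (281,145) is a decoy.

Run:
```python
from h import *
import pickle
S,_=pickle.load(open('scene0.pkl','rb')); D,_=pickle.load(open('side0.pkl','rb'))
for n,u,v,z in [('foot',222,274,.01),('orange',217,255,.12),('stand',282,208,.02),('yel',276,186,.15),('blu',290,184,.1),('dropper?',264,230,.05),('pink',244,215,.08),('purple',231,232,.08)]: print(n,onz(S,u,v,z).round(3))
for n,u,v,z in [('foot',158,227,.01),('orange',158,193,.128),('stand',296,225,.02),('yeltop',271,185,.16),('blutop',300,199,.1)]: print(n,onz(D,u,v,z).round(3))
W,st=pickle.load(open('wrist0.pkl','rb')); R0,p=campose(W,st); print(p,R0[:,2], q2R(st['tool_rot']).round(3))
```

```text
foot [0.524 0.209 0.01 ]
orange [0.538 0.21  0.12 ]
stand [ 0.491 -0.191  0.02 ]
yel [ 0.518 -0.177  0.15 ]
blu [ 0.497 -0.262  0.1  ]
dropper? [ 0.482 -0.027  0.05 ]
pink [ 0.578 -0.03   0.08 ]
purple [0.573 0.07  0.08 ]
foot [0.532 0.213 0.01 ]
orange [0.559 0.203 0.128]
stand [ 0.466 -0.248  0.02 ]
yeltop [ 0.508 -0.165  0.16 ]
blutop [ 0.502 -0.265  0.1  ]
[ 0.28571411 -0.44914971  0.37406868] [0.3001222  0.12777028 0.94530493] [[ 0.919  0.395 -0.   ]
 [ 0.395 -0.919  0.001]
 [ 0.    -0.001 -1.   ]]
```

```bash
python3 -m inch '[{"tz":40},{"tx":20,"ty":20,"tz":20,"wz":7},{"tx":25,"ty":25,"tz":10,"wz":7},{"tx":25,"ty":25,"tz":10,"wz":7},{"tx":25,"ty":25,"tz":10,"wz":7},{"tx":25,"ty":25,"tz":10,"wz":7},{"tx":25,"ty":25,"wz":7},{"tx":25,"ty":25,"wz":7}]'
python3 -m inch '[{"tx":25,"ty":25,"wz":7},{"tx":25,"ty":25,"wz":7},{"tx":25,"ty":25,"wz":4},{"tx":25,"ty":25},{"tx":20,"ty":15},{"tx":8,"ty":5},{},{}]'
python3 - <<'E'
from h import *
import pickle
s,st=snap('wrist'); pickle.dump((s,st),open('wrist1.pkl','wb')); save(s,'wrist1.png')
print(st['qpos'].round(2)); print(q2R(st['tool_rot']).round(3))
E
```

```text
[-1.3   0.29 -0.15  1.13  0.    1.43]
[[ 0.919  0.395 -0.   ]
 [ 0.395 -0.919  0.001]
 [ 0.    -0.001 -1.   ]]schema error: expected keys tx, ty, tz, wx, wy, wz, claw
schema error: expected keys tx, ty, tz, wx, wy, wz, claw
```

View pics/wrist1.png

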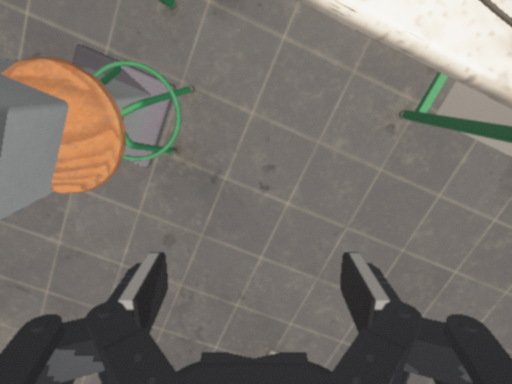

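The picture shows only the floor, with the fingers at (145,290) and (370,290). The moves were refused because every key is required in each row, so I'm sending them again in full.

```bash
python3 -m inch '[{"tx":0,"ty":0,"tz":40,"wx":0,"wy":0,"wz":0,"claw":1},{"tx":20,"ty":20,"tz":20,"wx":0,"wy":0,"wz":7,"claw":1},{"tx":25,"ty":25,"tz":10,"wx":0,"wy":0,"wz":7,"claw":1},{"tx":25,"ty":25,"tz":10,"wx":0,"wy":0,"wz":7,"claw":1},{"tx":25,"ty":25,"tz":10,"wx":0,"wy":0,"wz":7,"claw":1},{"tx":25,"ty":25,"tz":10,"wx":0,"wy":0,"wz":7,"claw":1},{"tx":25,"ty":25,"tz":0,"wx":0,"wy":0,"wz":7,"claw":1},{"tx":25,"ty":25,"tz":0,"wx":0,"wy":0,"wz":7,"claw":1}]'
python3 -m inch '[{"tx":25,"ty":25,"tz":0,"wx":0,"wy":0,"wz":7,"claw":1},{"tx":25,"ty":25,"tz":0,"wx":0,"wy":0,"wz":7,"claw":1},{"tx":25,"ty":25,"tz":0,"wx":0,"wy":0,"wz":4,"claw":1},{"tx":25,"ty":25,"tz":0,"wx":0,"wy":0,"wz":0,"claw":1},{"tx":20,"ty":15,"tz":0,"wx":0,"wy":0,"wz":0,"claw":1},{"tx":8,"ty":5,"tz":0,"wx":0,"wy":0,"wz":0,"claw":1},{"tx":0,"ty":0,"tz":0,"wx":0,"wy":0,"wz":0,"claw":1},{"tx":0,"ty":0,"tz":0,"wx":0,"wy":0,"wz":0,"claw":1}]'
python3 - <<'E'
from h import *
import pickle
s,st=snap('wrist'); pickle.dump((s,st),open('wrist1.pkl','wb')); save(s,'wrist1b.png')
print(st['qpos'].round(2)); print(q2R(st['tool_rot']).round(3))
E
```

```text
time_s: 0.87
tool_pos: [0.3784, -0.3112, 0.349]
tool_rot: [0.001, 0.806, 0.592, 0.0]
ft_force: [1.1, -1.2, 0.1]
finger_gap: 0.0853
grasp_force: 0.0
time_s: 1.53
tool_pos: [0.505, -0.1925, 0.348]
tool_rot: [-0.0, 0.705, 0.709, -0.0]
ft_force: [0.4, -0.1, -0.3]
finger_gap: 0.0855
grasp_force: 0.0
[-0.5   0.29  0.11  1.39 -0.    1.07]
[[-0.005  1.    -0.001]
 [ 1.     0.005 -0.   ]
 [ 0.    -0.001 -1.   ]]
```

View pics/wrist1b.png

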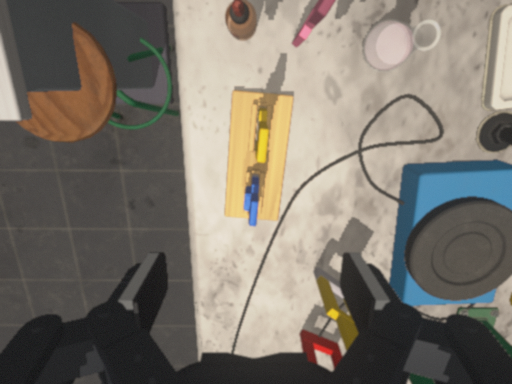

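Image up is world +y. The stand is at (259,155), with blue at (252,198), its collar on the left (-x) side, and yellow at (263,135). The dropper is at (240,15) and the decoy yellow at (338,310). Next I'll look at the hook.

```bash
python3 -m inch '[{"tx":3,"ty":20,"tz":0,"wx":0,"wy":0,"wz":0,"claw":1},{"tx":3,"ty":35,"tz":0,"wx":0,"wy":0,"wz":0,"claw":1},{"tx":3,"ty":40,"tz":0,"wx":0,"wy":0,"wz":0,"claw":1},{"tx":3,"ty":40,"tz":0,"wx":0,"wy":0,"wz":0,"claw":1},{"tx":3,"ty":40,"tz":0,"wx":0,"wy":0,"wz":0,"claw":1},{"tx":3,"ty":40,"tz":0,"wx":0,"wy":0,"wz":0,"claw":1},{"tx":3,"ty":40,"tz":0,"wx":0,"wy":0,"wz":0,"claw":1},{"tx":3,"ty":40,"tz":0,"wx":0,"wy":0,"wz":0,"claw":1}]' | head -2
python3 -m inch '[{"tx":0,"ty":30,"tz":0,"wx":0,"wy":0,"wz":0,"claw":1},{"tx":0,"ty":15,"tz":0,"wx":0,"wy":0,"wz":0,"claw":1},{"tx":0,"ty":0,"tz":0,"wx":0,"wy":0,"wz":0,"claw":1},{"tx":0,"ty":0,"tz":0,"wx":0,"wy":0,"wz":0,"claw":1},{"tx":0,"ty":0,"tz":0,"wx":0,"wy":0,"wz":0,"claw":1},{"tx":0,"ty":0,"tz":0,"wx":0,"wy":0,"wz":0,"claw":1},{"tx":0,"ty":0,"tz":0,"wx":0,"wy":0,"wz":0,"claw":1},{"tx":0,"ty":0,"tz":0,"wx":0,"wy":0,"wz":0,"claw":1}]' | head -2
python3 - <<'E'
from h import *
import pickle
s,st=snap('wrist'); pickle.dump((s,st),open('wrist2.pkl','wb'))
print(st['tool_pos'])
a,_=pickle.load(open('wrist1.pkl','rb'))
u,v=proj(s,[.54,.21,.1],st); u=int(u);v=int(v); print(u,v)
B=lambda im,x,y,w,h,f: cv2.resize(im[y:y+h,x:x+w],None,fx=f,fy=f,interpolation=cv2.INTER_CUBIC)
x0=max(0,u-100);y0=max(0,v-90); print(x0,y0)
c1=B(s['color'],x0,y0,200,170,3)
c2=B(a['color'],225,85,70,145,3.5)
can=np.zeros((540,800,3),np.uint8); can[:c1.shape[0],:c1.shape[1]]=c1; c2=c2[:, :200]; can[:c2.shape[0],600:600+c2.shape[1]]=c2
save({'color':can},'crop1.png')
E
```

```text
time_s: 2.25
tool_pos: [0.5288, 0.1029, 0.3487]
time_s: 2.92
tool_pos: [0.5294, 0.1466, 0.3484]
[0.52937844 0.14660678 0.34838584]
261 104
161 14
```

View pics/crop1.png

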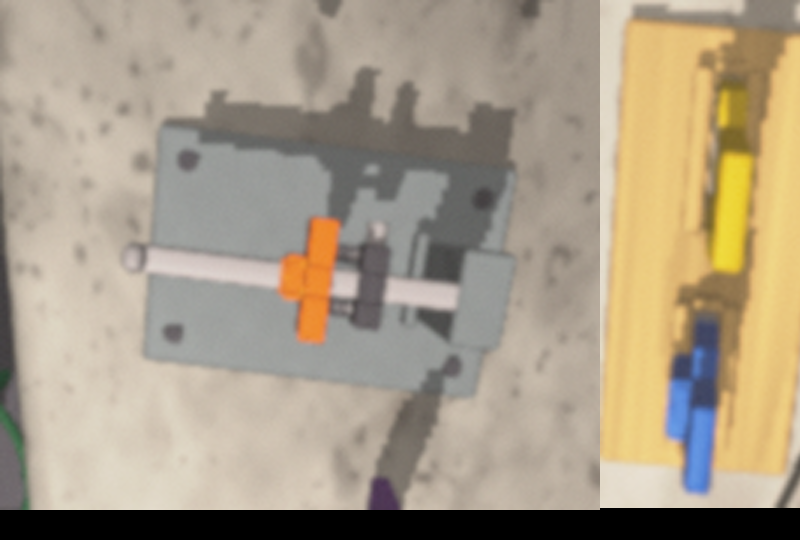

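Hook crop (3x, offset 161,14): nose top at (133,256), bar meeting the post at (459,296), orange plate front at x≈303 with its collar at about 282–305. Foot corners are at (162,120), (145,357), (515,165) and (475,395). In the stand crop, the yellow tab top runs (738,150)–(728,270) and the blue one ends at about (698,492).

```bash
cat > hook.py <<'E'
from h import *
import pickle
s,st=pickle.load(open('wrist2.pkl','rb'))
f=lambda x,y,z: onz(s,x/3+161-.33,y/3+14-.33,z,st)
n=f(133,256,.128); b1=f(459,296,.12); b2=f(150,260,.12)
print('nose',n,'bar',b2,b1, 'yaw',np.degrees(np.arctan2(*(b1-b2)[[1,0]])), np.degrees(np.arctan2(*(b1-n)[[1,0]])), np.linalg.norm((b1-n)[:2]))
c=[f(x,y,.012) for x,y in [(162,120),(145,357),(475,395),(515,165)]]
print(np.round(c,4)); m=np.mean(c,0)
e=c[3]-c[0]+c[2]-c[1]; print('foot yaw',np.degrees(np.arctan2(e[1],e[0])),'len',np.linalg.norm(c[3]-c[0]),np.linalg.norm(c[1]-c[0]),np.linalg.norm(c[2]-c[1]))
yaw=np.arctan2(e[1],e[0]); ax=np.array([np.cos(yaw),np.sin(yaw)])
print('origin foot',m[:2]+.010*ax,' from nose',n[:2]+.086*ax,'from post',b1[:2]-.035*ax)
o=f(303,280,.128); print('plate front x',(o[:2]-m[:2]-.01*ax)@ax)
# fit bar line by brightness columns
g=cv2.cvtColor(s['color'],cv2.COLOR_RGB2HSV)
mk=((g[...,1]<30)&(g[...,2]>190)).astype(np.uint8)
pts=[]
for u in list(range(214,252)):
    r=np.where(mk[90:115,u])[0]
    if 2<len(r)<14: pts.append(onz(s,u,90+r.mean(),.12,st))
pts=np.array(pts); 
if len(pts)>5:
    k=np.polyfit(pts[:,0],pts[:,1],1); print(len(pts),'bar yaw',np.degrees(np.arctan(k[0])),'y at nose x',np.polyval(k,n[0]),'std',np.std(pts[:,1]-np.polyval(k,pts[:,0])))
E
python3 hook.py
```

```text
nose [0.47758636 0.21711519 0.128     ] bar [0.48261458 0.21539584 0.12      ] [0.59818387 0.20274076 0.12      ] yaw -6.249107389810789 -6.797209719532936 0.12145116011873883
[[0.4764 0.2728 0.012 ]
 [0.4637 0.1641 0.012 ]
 [0.6304 0.1454 0.012 ]
 [0.6412 0.2539 0.012 ]]
foot yaw -6.458944715837936 len 0.16588416884898372 0.10939365164368942 0.16772704889126852
origin foot [0.56284893 0.20793626]  from nose [0.56304049 0.20744094] from post [0.56340602 0.20667796]
plate front x -0.023542606066658152
38 bar yaw -6.665466072768045 y at nose x 0.21583442538328626 std 0.0001615134146866105
```

```bash
python3 -m inch '[{"tx":-3,"ty":-25,"tz":0,"wx":0,"wy":0,"wz":0,"claw":1},{"tx":-3,"ty":-40,"tz":0,"wx":0,"wy":0,"wz":0,"claw":1},{"tx":-3,"ty":-40,"tz":0,"wx":0,"wy":0,"wz":-1,"claw":1},{"tx":-4,"ty":-40,"tz":0,"wx":0,"wy":0,"wz":-1,"claw":1},{"tx":-4,"ty":-40,"tz":0,"wx":0,"wy":0,"wz":-1,"claw":1},{"tx":-4,"ty":-40,"tz":0,"wx":0,"wy":0,"wz":-1,"claw":1},{"tx":-4,"ty":-40,"tz":0,"wx":0,"wy":0,"wz":0,"claw":1},{"tx":-4,"ty":-40,"tz":-5,"wx":0,"wy":0,"wz":0,"claw":1}]' | head -2
python3 -m inch '[{"tx":0,"ty":-40,"tz":-10,"wx":0,"wy":0,"wz":0,"claw":1},{"tx":0,"ty":-35,"tz":-20,"wx":0,"wy":0,"wz":0,"claw":1},{"tx":0,"ty":-22,"tz":-30,"wx":0,"wy":0,"wz":0,"claw":1},{"tx":0,"ty":-10,"tz":-23,"wx":0,"wy":0,"wz":0,"claw":1},{"tx":0,"ty":0,"tz":-10,"wx":0,"wy":0,"wz":0,"claw":1},{"tx":0,"ty":0,"tz":0,"wx":0,"wy":0,"wz":0,"claw":1},{"tx":0,"ty":0,"tz":0,"wx":0,"wy":0,"wz":0,"claw":1},{"tx":0,"ty":0,"tz":0,"wx":0,"wy":0,"wz":0,"claw":1}]' | head -3
python3 - <<'E'
from h import *
import pickle
s,st=snap('wrist'); pickle.dump((s,st),open('wrist3.pkl','wb'))
c=s['color'][40:270,160:400]; save({'color':cv2.resize(c,None,fx=2.5,fy=2.5,interpolation=cv2.INTER_CUBIC)},'crop3.png')
E
```

```text
time_s: 3.63
tool_pos: [0.4999, -0.1597, 0.3442]
time_s: 4.3
tool_pos: [0.501, -0.2638, 0.252]
tool_rot: [0.001, 0.729, 0.684, 0.0]
```

View pics/crop3.png

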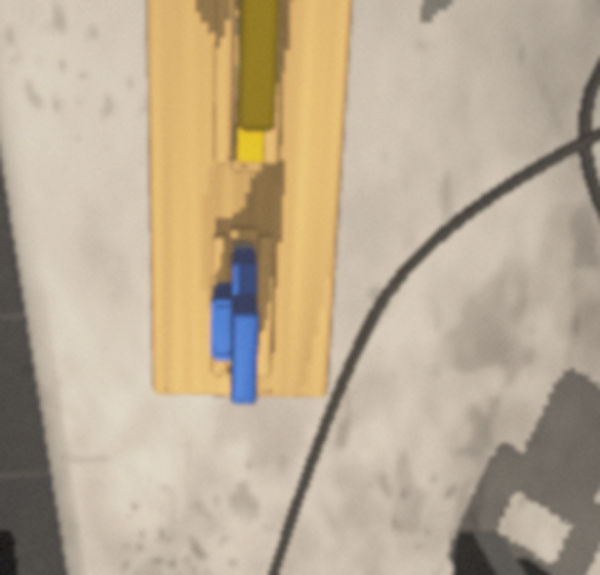

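Blue tab top face in this crop (2.5x, offset 160,40) spans x 232–257 and y 315–402. The stand edges are at x≈152 and 330, with its end at y≈393.

```bash
cat > tab.py <<'E'
from h import *
import pickle,sys
# usage: pickle lo_hue hi_hue ztop vmin box
def tab(s,st,hue,ztop,vmin,box,dark=256):
    g=cv2.cvtColor(s['color'],cv2.COLOR_RGB2HSV); x0,y0,x1,y1=box
    m=((abs(g[...,0].astype(int)-hue)<10)&(g[...,1]>120)&(g[...,2]>=vmin)&(g[...,2]<dark)).astype(np.uint8)
    k=np.zeros_like(m);k[y0:y1,x0:x1]=m[y0:y1,x0:x1]
    cs,_=cv2.findContours(k,cv2.RETR_EXTERNAL,cv2.CHAIN_APPROX_NONE)
    c=max(cs,key=cv2.contourArea)
    r=cv2.minAreaRect(c); b=cv2.boxPoints(r); P=np.array([onz(s,u,v,ztop,st) for u,v in b])
    print('px',r); print(P.round(4),'centre',P.mean(0).round(4),'sides',np.linalg.norm(P[1]-P[0]),np.linalg.norm(P[2]-P[1]))
    e=(P[1]-P[0]) if np.linalg.norm(P[1]-P[0])>np.linalg.norm(P[2]-P[1]) else P[2]-P[1]
    if e[1]<0:e=-e
    print('yaw',np.degrees(np.arctan2(-e[0],e[1])))
    return P
E
python3 - <<'E'
from tab import *
s,st=pickle.load(open('wrist3.pkl','rb'))
g=cv2.cvtColor(s['color'],cv2.COLOR_RGB2HSV)
for v in range(130,206,4): print(v,[tuple(g[v,u]) [0::2] for u in range(244,266,3)])
for y,vm in ((166,150),): tab(s,st,g[185,257,0].astype(int),.106,vm,(251,160,300,210))
f=lambda x,y,z: onz(s,x/2.5+160-.3,y/2.5+40-.3,z,st)
print(f(257,315,.106),f(257,402,.106),f(232,402,.106),f(232,315,.106))
print('stand edge',f(152,393,.026),f(328,395,.026))
E
```

```text
130 [(np.uint8(18), np.uint8(211)), (np.uint8(18), np.uint8(139)), (np.uint8(18), np.uint8(141)), (np.uint8(18), np.uint8(125)), (np.uint8(18), np.uint8(122)), (np.uint8(18), np.uint8(122)), (np.uint8(18), np.uint8(127)), (np.uint8(18), np.uint8(137))]
134 [(np.uint8(18), np.uint8(203)), (np.uint8(18), np.uint8(149)), (np.uint8(18), np.uint8(131)), (np.uint8(18), np.uint8(199)), (np.uint8(18), np.uint8(142)), (np.uint8(18), np.uint8(140)), (np.uint8(18), np.uint8(136)), (np.uint8(18), np.uint8(123))]
138 [(np.uint8(18), np.uint8(210)), (np.uint8(19), np.uint8(226)), (np.uint8(18), np.uint8(149)), (np.uint8(15), np.uint8(112)), (np.uint8(174), np.uint8(91)), (np.uint8(0), np.uint8(94)), (np.uint8(17), np.uint8(120)), (np.uint8(17), np.uint8(145))]
142 [(np.uint8(18), np.uint8(211)), (np.uint8(18), np.uint8(219)), (np.uint8(18), np.uint8(141)), (np.uint8(134), np.uint8(86)), (np.uint8(115), np.uint8(91)), (np.uint8(114), np.uint8(91)), (np.uint8(10), np.uint8(93)), (np.uint8(17), np.uint8(148))]
146 [(np.uint8(18), np.uint8(213)), (np.uint8(18), np.uint8(214)), (np.uint8(18), np.uint8(
[... 3555 characters left out ...]
int8(16), np.uint8(211)), (np.uint8(16), np.uint8(203)), (np.uint8(15), np.uint8(193)), (np.uint8(9), np.uint8(186)), (np.uint8(9), np.uint8(182)), (np.uint8(15), np.uint8(192)), (np.uint8(17), np.uint8(198))]
px ((256.5, 180.0), (11.0, 40.0), 0.0)
[[ 0.4987 -0.2823  0.106 ]
 [ 0.5013 -0.2434  0.106 ]
 [ 0.5113 -0.2441  0.106 ]
 [ 0.5092 -0.283   0.106 ]] centre [ 0.5052 -0.2632  0.106 ] sides 0.038927422433884744 0.010017593210897279
yaw -3.844776598080648
[ 0.51150765 -0.24945595  0.106     ] [ 0.50964093 -0.28350997  0.106     ] [ 0.50013089 -0.28288736  0.106     ] [ 0.50236264 -0.24886058  0.106     ]
stand edge [ 0.45920368 -0.30594121  0.026     ] [ 0.54544589 -0.31263375  0.026     ]
```

```bash
python3 -m inch '[{"tx":2,"ty":-1,"tz":-15,"wx":0,"wy":0,"wz":-0.5,"claw":1},{"tx":3,"ty":-1,"tz":-30,"wx":0,"wy":0,"wz":0,"claw":1},{"tx":0,"ty":0,"tz":-35,"wx":0,"wy":0,"wz":0,"claw":0.6},{"tx":0,"ty":0,"tz":-35,"wx":0,"wy":0,"wz":0,"claw":0.3},{"tx":0,"ty":0,"tz":-26,"wx":0,"wy":0,"wz":0,"claw":0.2},{"tx":0,"ty":0,"tz":-12,"wx":0,"wy":0,"wz":0,"claw":0.1},{"tx":0,"ty":0,"tz":-6,"wx":0,"wy":0,"wz":0,"claw":0},{"tx":0,"ty":0,"tz":0,"wx":0,"wy":0,"wz":0,"claw":0}]' 50
python3 - <<'E'
from h import *
s,st=snap('wrist'); print(st['ft_force'],st['tool_pos'])
save({'color':s['color']},'w4.png')
E
```

```text
time_s: 5.02
tool_pos: [0.5055, -0.2658, 0.0913]
tool_rot: [-0.0, 0.733, 0.681, -0.0]
ft_force: [0.4, -0.7, -0.1]
finger_gap: 0.0429
grasp_force: 0.0
[ 0.35199651 -0.66020929 -0.05706055] [ 0.5055396  -0.26581752  0.09131859]
```

View pics/w4.png

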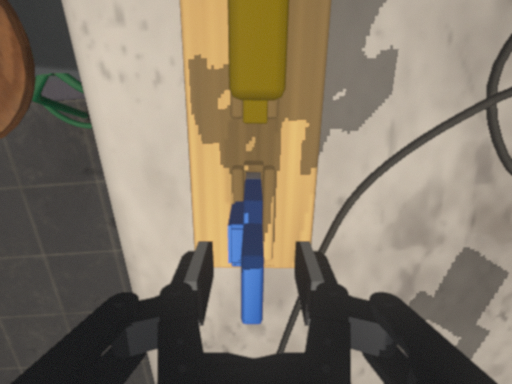

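The blue tab (242–263, 255–322) is centred between the fingers, whose inner faces are at 212 and 295. Closing now.

```bash
python3 -m inch '[{"tx":0,"ty":0,"tz":1,"wx":0,"wy":0,"wz":0,"claw":-0.3},{"tx":0,"ty":0,"tz":0,"wx":0,"wy":0,"wz":0,"claw":-0.6},{"tx":0,"ty":0,"tz":0,"wx":0,"wy":0,"wz":0,"claw":-1},{"tx":0,"ty":0,"tz":0,"wx":0,"wy":0,"wz":0,"claw":-1},{"tx":0,"ty":0,"tz":0,"wx":0,"wy":0,"wz":0,"claw":-1},{"tx":0,"ty":0,"tz":0,"wx":0,"wy":0,"wz":0,"claw":-1},{"tx":0,"ty":0,"tz":0,"wx":0,"wy":0,"wz":0,"claw":-1},{"tx":0,"ty":0,"tz":0,"wx":0,"wy":0,"wz":0,"claw":-1}]' 50
python3 -m inch '[{"tx":0,"ty":0,"tz":5,"wx":0,"wy":0,"wz":0,"claw":-1},{"tx":0,"ty":0,"tz":15,"wx":0,"wy":0,"wz":0,"claw":-1},{"tx":0,"ty":0,"tz":30,"wx":0,"wy":0,"wz":0,"claw":-1},{"tx":0,"ty":0,"tz":35,"wx":0,"wy":0,"wz":0,"claw":-1},{"tx":0,"ty":0,"tz":35,"wx":0,"wy":0,"wz":0,"claw":-1},{"tx":0,"ty":0,"tz":35,"wx":0,"wy":0,"wz":0,"claw":-1},{"tx":0,"ty":0,"tz":15,"wx":0,"wy":0,"wz":0,"claw":-1},{"tx":0,"ty":0,"tz":0,"wx":0,"wy":0,"wz":0,"claw":-1}]'
```

```text
time_s: 5.73
tool_pos: [0.5055, -0.2668, 0.0938]
tool_rot: [0.001, 0.733, 0.68, -0.0]
ft_force: [-3.1, -0.3, 9.2]
finger_gap: 0.0092
grasp_force: 49.0
time_s: 6.4
tool_pos: [0.507, -0.2675, 0.2672]
tool_rot: [0.004, 0.733, 0.68, 0.001]
ft_force: [0.2, -0.3, -1.5]
finger_gap: 0.0092
grasp_force: 48.9
```

Run:
```python
from tab import *
s,st=snap('wrist'); pickle.dump((s,st),open('wrist5.pkl','wb'))
zt=st['tool_pos'][2]+.0122
g=cv2.cvtColor(s['color'],cv2.COLOR_RGB2HSV)
P=tab(s,st,110,zt,150,(200,150,320,384))
T=q2R(st['tool_rot']); print('in tool',((P-st['tool_pos'])@T).round(4))
c=s['color'][150:384,150:360]; save({'color':cv2.resize(c,None,fx=2.5,fy=2.5,interpolation=cv2.INTER_CUBIC)},'c5.png')
```

```text
px ((253.90037536621094, 286.9800109863281), (19.178647994995117, 60.28093719482422), 1.0416266918182373)
[[ 0.5021 -0.2835  0.2794]
 [ 0.5053 -0.2519  0.2794]
 [ 0.5134 -0.2527  0.2794]
 [ 0.5109 -0.2844  0.2794]] centre [ 0.508  -0.2681  0.2794] sides 0.03179500106544764 0.008181005347943514
yaw -5.6991910400901125
in tool [[-0.0164 -0.0035 -0.0122]
 [ 0.0154 -0.0027 -0.0123]
 [ 0.0152  0.0055 -0.0122]
 [-0.0166  0.0053 -0.0121]]
```

View pics/c5.png

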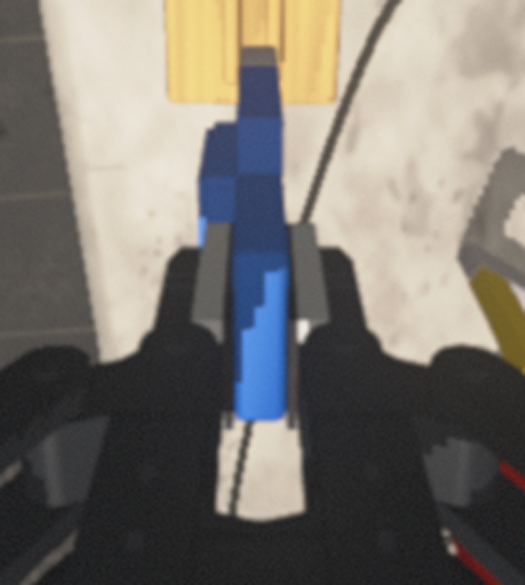

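The blue tab is held squarely: its top face spans crop (233–287, 252–420) at 2.5x with offset (150,150). The far end of the frame runs straight up the image.

Run:
```python
from h import *
import pickle
s,st=pickle.load(open('wrist5.pkl','rb')); T=q2R(st['tool_rot'])
for dz in (.006,.009,.0122,.015):
    z=st['tool_pos'][2]+dz
    a=[(onz(s,x/2.5+150-.3,y/2.5+150-.3,z,st)-st['tool_pos'])@T for x,y in [(233,253),(285,253),(235,419),(288,419)]]
    a=np.array(a); print(dz,a[:,:2].round(4).tolist(),'len',a[0,0]-a[2,0],'wid',a[1,1]-a[0,1],a[3,1]-a[2,1],'cx',a[:,0].mean(),'cy',a[:,1].mean())
print(T.round(4))
```

```text
0.006 [[0.0146, -0.0038], [0.0146, 0.0055], [-0.0221, -0.0038], [-0.0221, 0.0065]] len 0.03668512097611921 wid 0.009285411678750506 0.010306405839048523 cx -0.0037424538314406825 cy 0.0011084239782422078
0.009 [[0.0164, -0.0037], [0.0163, 0.0054], [-0.0194, -0.0037], [-0.0195, 0.0064]] len 0.035767523257938985 wid 0.009053157502068726 0.010048613736176451 cx -0.0015424255170320275 cy 0.0011030999467463067
0.0122 [[0.0182, -0.0035], [0.0182, 0.0053], [-0.0166, -0.0036], [-0.0166, 0.0062]] len 0.03478875235854683 wid 0.008805419713608039 0.00977363549311289 cx 0.0008042713516704988 cy 0.0010974209798173494
0.015 [[0.0198, -0.0034], [0.0198, 0.0052], [-0.0141, -0.0035], [-0.0141, 0.0061]] len 0.033932327821578685 wid 0.008588649148704837 0.009533029530432408 cx 0.0028576311117852597 cy 0.0010924518837545055
[[ 0.0741  0.9972  0.0063]
 [ 0.9972 -0.0741 -0.0043]
 [-0.0038  0.0066 -1.    ]]
```

```bash
python3 -m inch '[{"tx":-2,"ty":15,"tz":0,"wx":0,"wy":0,"wz":0,"claw":-1},{"tx":-4,"ty":25,"tz":0,"wx":0,"wy":0,"wz":0,"claw":-1},{"tx":-5,"ty":35,"tz":0,"wx":0,"wy":0,"wz":-0.5,"claw":-1},{"tx":-5,"ty":38,"tz":0,"wx":0,"wy":0,"wz":-0.5,"claw":-1},{"tx":-5,"ty":38,"tz":0,"wx":0,"wy":0,"wz":-0.5,"claw":-1},{"tx":-5,"ty":38,"tz":0,"wx":0,"wy":0,"wz":-0.5,"claw":-1},{"tx":-5,"ty":38,"tz":0,"wx":0,"wy":0,"wz":-0.3,"claw":-1},{"tx":-5,"ty":38,"tz":0,"wx":0,"wy":0,"wz":0,"claw":-1}]' |head -3
python3 -m inch '[{"tx":-5,"ty":38,"tz":0,"wx":0,"wy":0,"wz":0,"claw":-1},{"tx":-5,"ty":38,"tz":0,"wx":0,"wy":0,"wz":0,"claw":-1},{"tx":-5,"ty":38,"tz":0,"wx":0,"wy":0,"wz":0,"claw":-1},{"tx":-4,"ty":38,"tz":0,"wx":0,"wy":0,"wz":0,"claw":-1},{"tx":-4,"ty":35,"tz":0,"wx":0,"wy":0,"wz":0,"claw":-1},{"tx":-4,"ty":25,"tz":0,"wx":0,"wy":0,"wz":0,"claw":-1},{"tx":0,"ty":10,"tz":0,"wx":0,"wy":0,"wz":0,"claw":-1},{"tx":0,"ty":0,"tz":0,"wx":0,"wy":0,"wz":0,"claw":-1}]' |head -3
python3 -m inch '[{"tx":0,"ty":0,"tz":-20,"wx":0,"wy":0,"wz":0,"claw":-1},{"tx":0,"ty":0,"tz":-30,"wx":0,"wy":0,"wz":0,"claw":-1},{"tx":0,"ty":0,"tz":-20,"wx":0,"wy":0,"wz":0,"claw":-1},{"tx":0,"ty":0,"tz":-10,"wx":0,"wy":0,"wz":0,"claw":-1},{"tx":0,"ty":0,"tz":0,"wx":0,"wy":0,"wz":0,"claw":-1},{"tx":0,"ty":0,"tz":0,"wx":0,"wy":0,"wz":0,"claw":-1},{"tx":0,"ty":0,"tz":0,"wx":0,"wy":0,"wz":0,"claw":-1},{"tx":0,"ty":0,"tz":0,"wx":0,"wy":0,"wz":0,"claw":-1}]'
python3 - <<'E'
from h import *
import pickle
s,st=snap('wrist'); pickle.dump((s,st),open('wrist6.pkl','wb'))
print(st['tool_pos'],q2R(st['tool_rot']).round(4))
c=s['color'][140:384,190:510]; save({'color':cv2.resize(c,None,fx=2.4,fy=2.4,interpolation=cv2.INTER_CUBIC)},'c6.png')
E
```

```text
time_s: 7.12
tool_pos: [0.4672, 0.001, 0.2608]
tool_rot: [-0.001, 0.747, 0.665, -0.001]
time_s: 7.78
tool_pos: [0.4407, 0.2225, 0.261]
tool_rot: [-0.001, 0.745, 0.667, -0.001]
time_s: 8.45
tool_pos: [0.4429, 0.2205, 0.1832]
tool_rot: [0.0, 0.746, 0.665, 0.001]
ft_force: [0.9, 0.1, -1.7]
finger_gap: 0.0089
grasp_force: 48.9
[0.44286823 0.22047238 0.18319324] [[ 1.145e-01  9.934e-01  1.400e-03]
 [ 9.934e-01 -1.145e-01  4.000e-04]
 [ 5.000e-04  1.400e-03 -1.000e+00]]
```

View pics/c6.png

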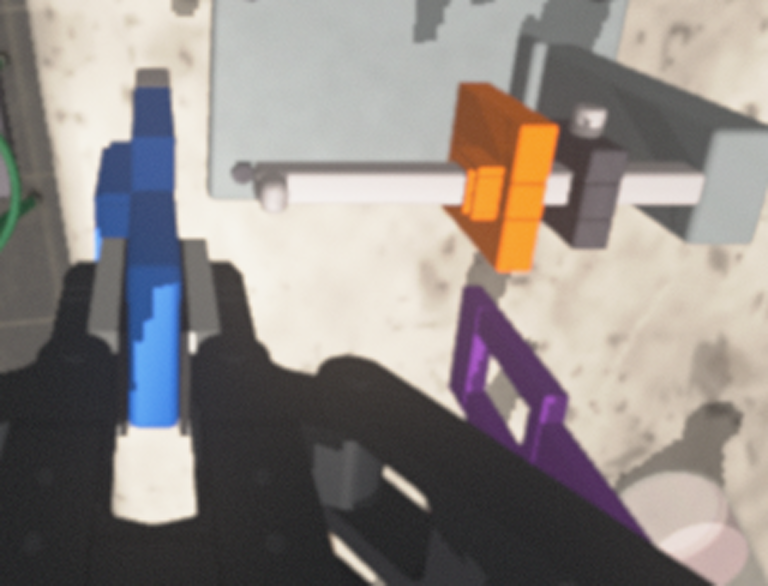

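The frame stands in front of the nose. The nose is at (272,190) and the bar top band runs y 172–203 between x 290 and 700. The orange collar spans (465–503, 166–219) and the blue tab top (130–180, 262–426), at 2.4x with offset (190,140).

Run:
```python
from h import *
import pickle
s,st=pickle.load(open('wrist6.pkl','rb')); T=q2R(st['tool_rot'])
f=lambda x,y,z:(onz(s,x/2.4+190-.3,y/2.4+140-.3,z,st)-st['tool_pos'])@T
for n,x,y,z in [('barL+',300,172,.12),('barL-',300,203,.12),('barR+',695,171,.12),('barR-',695,204,.12),('nose',274,190,.128),('plate top L',516,124,.128),('plate botL',500,270,.128),('plate TR',557,124,.128),('collarfront',472,193,.123),('collar T',487,166,.123),('collar B',484,219,.123)]: print(n,f(x,y,z).round(4))
z=st['tool_pos'][2]+.0122
print([f(x,y,z).round(4) for x,y in [(130,262),(180,262),(131,426),(180,426)]])
```

```text
barL+ [0.0046 0.0421 0.0633]
barL- [-0.0049  0.0427  0.0632]
barR+ [0.0048 0.1528 0.0634]
barR- [-0.0053  0.1553  0.0634]
nose [0.0027 0.0337 0.0552]
plate top L [0.0215 0.0961 0.0553]
plate botL [-0.0219  0.0987  0.0553]
plate TR [0.0215 0.1069 0.0554]
collarfront [-0.0005  0.0898  0.0603]
collar T [0.0076 0.0928 0.0603]
collar B [-0.0085  0.0943  0.0603]
[array([ 0.0192, -0.0031, -0.0122]), array([ 0.0192,  0.0057, -0.0122]), array([-0.0164, -0.0033, -0.0122]), array([-0.0164,  0.0061, -0.0122])]
```

```bash
python3 -m inch '[{"tx":0,"ty":-1.4,"tz":-8,"wx":0,"wy":0,"wz":0,"claw":-1},{"tx":0,"ty":0,"tz":-8,"wx":0,"wy":0,"wz":0,"claw":-1},{"tx":0,"ty":0,"tz":-4,"wx":0,"wy":0,"wz":0,"claw":-1},{"tx":0,"ty":0,"tz":0,"wx":0,"wy":0,"wz":0,"claw":-1},{"tx":0,"ty":0,"tz":0,"wx":0,"wy":0,"wz":0,"claw":-1},{"tx":5,"ty":-0.6,"tz":0,"wx":0,"wy":0,"wz":0,"claw":-1},{"tx":5,"ty":-0.6,"tz":0,"wx":0,"wy":0,"wz":0,"claw":-1},{"tx":0,"ty":0,"tz":0,"wx":0,"wy":0,"wz":0,"claw":-1}]'
python3 -m inch '[{"tx":4,"ty":-0.4,"tz":0,"wx":0,"wy":0,"wz":0,"claw":-1},{"tx":8,"ty":-0.9,"tz":0,"wx":0,"wy":0,"wz":0,"claw":-1},{"tx":8,"ty":-0.9,"tz":0,"wx":0,"wy":0,"wz":0,"claw":-1},{"tx":8,"ty":-0.9,"tz":0,"wx":0,"wy":0,"wz":0,"claw":-1},{"tx":8,"ty":-0.9,"tz":0,"wx":0,"wy":0,"wz":0,"claw":-1},{"tx":4,"ty":-0.5,"tz":0,"wx":0,"wy":0,"wz":0,"claw":-1},{"tx":0,"ty":0,"tz":0,"wx":0,"wy":0,"wz":0,"claw":-1},{"tx":0,"ty":0,"tz":0,"wx":0,"wy":0,"wz":0,"claw":-1}]'
```

```text
time_s: 9.17
tool_pos: [0.4538, 0.2181, 0.1627]
tool_rot: [0.0, 0.746, 0.665, 0.001]
ft_force: [0.6, -0.2, -2.1]
finger_gap: 0.0092
grasp_force: 48.9
time_s: 9.83
tool_pos: [0.4923, 0.2134, 0.1621]
tool_rot: [-0.0, 0.746, 0.665, -0.0]
ft_force: [0.2, -0.4, -1.1]
finger_gap: 0.0089
grasp_force: 48.9
```

```bash
python3 -m inch '[{"tx":6,"ty":-0.7,"tz":0,"wx":0,"wy":0,"wz":0,"claw":-1},{"tx":8,"ty":-0.9,"tz":0,"wx":0,"wy":0,"wz":0,"claw":-1},{"tx":8,"ty":-0.9,"tz":0,"wx":0,"wy":0,"wz":0,"claw":-1},{"tx":5,"ty":-0.6,"tz":0,"wx":0,"wy":0,"wz":0,"claw":-1},{"tx":0,"ty":0,"tz":0,"wx":0,"wy":0,"wz":0,"claw":-1},{"tx":0,"ty":0,"tz":0,"wx":0,"wy":0,"wz":0,"claw":-1},{"tx":0,"ty":0,"tz":0,"wx":0,"wy":0,"wz":0,"claw":-1},{"tx":0,"ty":0,"tz":0,"wx":0,"wy":0,"wz":0,"claw":-1}]'
python3 -m inch '[{"tx":1.5,"ty":-0.2,"tz":0,"wx":0,"wy":0,"wz":0,"claw":-1},{"tx":1.5,"ty":-0.2,"tz":0,"wx":0,"wy":0,"wz":0,"claw":-1},{"tx":1.5,"ty":-0.2,"tz":0,"wx":0,"wy":0,"wz":0,"claw":-1},{"tx":1.5,"ty":-0.1,"tz":0,"wx":0,"wy":0,"wz":0,"claw":-1},{"tx":1.5,"ty":-0.2,"tz":0,"wx":0,"wy":0,"wz":0,"claw":-1},{"tx":1.5,"ty":-0.1,"tz":0,"wx":0,"wy":0,"wz":0,"claw":-1},{"tx":0,"ty":0,"tz":0,"wx":0,"wy":0,"wz":0,"claw":-1},{"tx":0,"ty":0,"tz":0,"wx":0,"wy":0,"wz":0,"claw":-1}]'
```

```text
time_s: 10.5
tool_pos: [0.5189, 0.2104, 0.1623]
tool_rot: [-0.0, 0.746, 0.666, -0.0]
ft_force: [-1.2, 1.5, -0.9]
finger_gap: 0.0091
grasp_force: 48.9
time_s: 11.17
tool_pos: [0.5283, 0.2094, 0.1623]
tool_rot: [-0.0, 0.746, 0.666, -0.0]
ft_force: [0.0, -0.3, -2.4]
finger_gap: 0.0095
grasp_force: 49.0
```

```bash
python3 -m inch '[{"tx":0,"ty":0,"tz":-1,"wx":0,"wy":0,"wz":0,"claw":-1},{"tx":0,"ty":0,"tz":-1,"wx":0,"wy":0,"wz":0,"claw":-1},{"tx":0,"ty":0,"tz":-1,"wx":0,"wy":0,"wz":0,"claw":-1},{"tx":0,"ty":0,"tz":-1,"wx":0,"wy":0,"wz":0,"claw":-1},{"tx":0,"ty":0,"tz":-1,"wx":0,"wy":0,"wz":0,"claw":-1},{"tx":0,"ty":0,"tz":-0.5,"wx":0,"wy":0,"wz":0,"claw":-1},{"tx":0,"ty":0,"tz":0,"wx":0,"wy":0,"wz":0,"claw":-1},{"tx":0,"ty":0,"tz":0,"wx":0,"wy":0,"wz":0,"claw":-1}]'
python3 -m inch '[{"tx":0,"ty":0,"tz":-0.5,"wx":0,"wy":0,"wz":0,"claw":-1},{"tx":0,"ty":0,"tz":-0.5,"wx":0,"wy":0,"wz":0,"claw":-1},{"tx":0,"ty":0,"tz":0,"wx":0,"wy":0,"wz":0,"claw":-1},{"tx":0,"ty":0,"tz":0,"wx":0,"wy":0,"wz":0,"claw":-1},{"tx":0,"ty":0,"tz":0,"wx":0,"wy":0,"wz":0,"claw":-1},{"tx":0,"ty":0,"tz":0,"wx":0,"wy":0,"wz":0,"claw":-1},{"tx":0,"ty":0,"tz":0,"wx":0,"wy":0,"wz":0,"claw":-1},{"tx":0,"ty":0,"tz":0,"wx":0,"wy":0,"wz":0,"claw":-1}]'
```

```text
time_s: 11.83
tool_pos: [0.5282, 0.2094, 0.1568]
tool_rot: [-0.0, 0.746, 0.666, -0.0]
ft_force: [1.1, 0.3, -0.9]
finger_gap: 0.0092
grasp_force: 49.0
time_s: 12.5
tool_pos: [0.5283, 0.2094, 0.1558]
tool_rot: [0.0, 0.746, 0.666, 0.0]
ft_force: [0.2, 0.4, -1.6]
finger_gap: 0.0093
grasp_force: 49.0
```

```bash
python3 -m inch '[{"tx":0,"ty":0,"tz":-0.5,"wx":0,"wy":0,"wz":0,"claw":-1},{"tx":0,"ty":0,"tz":-0.5,"wx":0,"wy":0,"wz":0,"claw":-1},{"tx":0,"ty":0,"tz":0,"wx":0,"wy":0,"wz":0,"claw":-1},{"tx":0,"ty":0,"tz":0,"wx":0,"wy":0,"wz":0,"claw":-1},{"tx":0,"ty":0,"tz":0,"wx":0,"wy":0,"wz":0,"claw":-1},{"tx":0,"ty":0,"tz":0,"wx":0,"wy":0,"wz":0,"claw":-1},{"tx":0,"ty":0,"tz":0,"wx":0,"wy":0,"wz":0,"claw":-1},{"tx":0,"ty":0,"tz":0,"wx":0,"wy":0,"wz":0,"claw":-1}]'
python3 -m inch '[{"tx":0,"ty":0,"tz":-0.4,"wx":0,"wy":0,"wz":0,"claw":-1},{"tx":0,"ty":0,"tz":0,"wx":0,"wy":0,"wz":0,"claw":-1},{"tx":0,"ty":0,"tz":0,"wx":0,"wy":0,"wz":0,"claw":-1},{"tx":0,"ty":0,"tz":0,"wx":0,"wy":0,"wz":0,"claw":-1},{"tx":0,"ty":0,"tz":0,"wx":0,"wy":0,"wz":0,"claw":-1},{"tx":0,"ty":0,"tz":0,"wx":0,"wy":0,"wz":0,"claw":-1},{"tx":0,"ty":0,"tz":0,"wx":0,"wy":0,"wz":0,"claw":-1},{"tx":0,"ty":0,"tz":0,"wx":0,"wy":0,"wz":0,"claw":-1}]'
```

```text
time_s: 13.17
tool_pos: [0.5283, 0.2095, 0.1549]
tool_rot: [0.0, 0.746, 0.666, 0.0]
ft_force: [-0.7, 0.4, -0.2]
finger_gap: 0.0091
grasp_force: 49.2
time_s: 13.83
tool_pos: [0.5284, 0.2094, 0.1546]
tool_rot: [0.0, 0.746, 0.666, 0.0]
ft_force: [-0.8, -0.7, 6.0]
finger_gap: 0.0089
grasp_force: 49.9
```

```bash
python3 -m inch '[{"tx":0.8,"ty":-0.1,"tz":0.2,"wx":0,"wy":0,"wz":0,"claw":-1},{"tx":0.8,"ty":-0.1,"tz":0,"wx":0,"wy":0,"wz":0,"claw":-1},{"tx":0.8,"ty":-0.1,"tz":0,"wx":0,"wy":0,"wz":0,"claw":-1},{"tx":0.8,"ty":-0.1,"tz":0,"wx":0,"wy":0,"wz":0,"claw":-1},{"tx":0,"ty":0,"tz":0,"wx":0,"wy":0,"wz":0,"claw":-1},{"tx":0,"ty":0,"tz":0,"wx":0,"wy":0,"wz":0,"claw":-1},{"tx":0,"ty":0,"tz":0,"wx":0,"wy":0,"wz":0,"claw":-1},{"tx":0,"ty":0,"tz":0,"wx":0,"wy":0,"wz":0,"claw":-1}]'
python3 -m inch '[{"tx":0.5,"ty":0,"tz":0,"wx":0,"wy":0,"wz":0,"claw":-1},{"tx":0.5,"ty":-0.1,"tz":0,"wx":0,"wy":0,"wz":0,"claw":-1},{"tx":0.5,"ty":0,"tz":0,"wx":0,"wy":0,"wz":0,"claw":-1},{"tx":0,"ty":0,"tz":0,"wx":0,"wy":0,"wz":0,"claw":-1},{"tx":0,"ty":0,"tz":0,"wx":0,"wy":0,"wz":0,"claw":-1},{"tx":0,"ty":0,"tz":0,"wx":0,"wy":0,"wz":0,"claw":-1},{"tx":0,"ty":0,"tz":0,"wx":0,"wy":0,"wz":0,"claw":-1},{"tx":0,"ty":0,"tz":0,"wx":0,"wy":0,"wz":0,"claw":-1}]'
```

```text
time_s: 14.5
tool_pos: [0.5304, 0.2092, 0.1546]
tool_rot: [-0.001, 0.746, 0.666, -0.001]
ft_force: [-5.9, 0.1, 6.6]
finger_gap: 0.0092
grasp_force: 50.4
time_s: 15.17
tool_pos: [0.5318, 0.2091, 0.1547]
tool_rot: [-0.001, 0.746, 0.666, -0.001]
ft_force: [-7.3, 0.6, 9.7]
finger_gap: 0.009
grasp_force: 50.5
```

```bash
python3 -m inch '[{"tx":0,"ty":0,"tz":0.4,"wx":0,"wy":0,"wz":0,"claw":-1},{"tx":0,"ty":0,"tz":0,"wx":0,"wy":0,"wz":0,"claw":-1},{"tx":0.5,"ty":0,"tz":0,"wx":0,"wy":0,"wz":0,"claw":-1},{"tx":0,"ty":0,"tz":0,"wx":0,"wy":0,"wz":0,"claw":-1},{"tx":0,"ty":0,"tz":0,"wx":0,"wy":0,"wz":0,"claw":-1},{"tx":0,"ty":0,"tz":0,"wx":0,"wy":0,"wz":0,"claw":-1},{"tx":0,"ty":0,"tz":0,"wx":0,"wy":0,"wz":0,"claw":-1},{"tx":0,"ty":0,"tz":0,"wx":0,"wy":0,"wz":0,"claw":-1}]'
python3 -m inch '[{"tx":0.5,"ty":-0.1,"tz":0,"wx":0,"wy":0,"wz":0,"claw":-1},{"tx":0,"ty":0,"tz":0,"wx":0,"wy":0,"wz":0,"claw":-1},{"tx":0.3,"ty":0,"tz":0,"wx":0,"wy":0,"wz":0,"claw":-1},{"tx":0,"ty":0,"tz":0,"wx":0,"wy":0,"wz":0,"claw":-1},{"tx":0,"ty":0,"tz":0,"wx":0,"wy":0,"wz":0,"claw":-1},{"tx":0,"ty":0,"tz":0,"wx":0,"wy":0,"wz":0,"claw":-1},{"tx":0,"ty":0,"tz":0,"wx":0,"wy":0,"wz":0,"claw":-1},{"tx":0,"ty":0,"tz":0,"wx":0,"wy":0,"wz":0,"claw":-1}]'
```

```text
time_s: 15.83
tool_pos: [0.5335, 0.2089, 0.1549]
tool_rot: [0.0, 0.746, 0.666, -0.0]
ft_force: [-1.1, 0.7, -0.5]
finger_gap: 0.0091
grasp_force: 49.2
time_s: 16.5
tool_pos: [0.5341, 0.2088, 0.1549]
tool_rot: [-0.0, 0.746, 0.666, -0.0]
ft_force: [-2.0, -0.5, -0.7]
finger_gap: 0.0089
grasp_force: 48.9
```

```bash
python3 -m inch '[{"tx":0.4,"ty":0,"tz":0,"wx":0,"wy":0,"wz":0,"claw":-1},{"tx":0,"ty":0,"tz":0,"wx":0,"wy":0,"wz":0,"claw":-1},{"tx":0.4,"ty":-0.1,"tz":0,"wx":0,"wy":0,"wz":0,"claw":-1},{"tx":0,"ty":0,"tz":0,"wx":0,"wy":0,"wz":0,"claw":-1},{"tx":0.3,"ty":0,"tz":0,"wx":0,"wy":0,"wz":0,"claw":-1},{"tx":0,"ty":0,"tz":0,"wx":0,"wy":0,"wz":0,"claw":-1},{"tx":0,"ty":0,"tz":0,"wx":0,"wy":0,"wz":0,"claw":-1},{"tx":0,"ty":0,"tz":0,"wx":0,"wy":0,"wz":0,"claw":-1}]'
python3 -m inch '[{"tx":0.4,"ty":-0.1,"tz":0,"wx":0,"wy":0,"wz":0,"claw":-1},{"tx":0,"ty":0,"tz":0,"wx":0,"wy":0,"wz":0,"claw":-1},{"tx":0,"ty":0,"tz":0,"wx":0,"wy":0,"wz":0,"claw":-1},{"tx":0,"ty":0,"tz":0,"wx":0,"wy":0,"wz":0,"claw":-1},{"tx":0,"ty":0,"tz":0,"wx":0,"wy":0,"wz":0,"claw":-1},{"tx":0,"ty":0,"tz":0,"wx":0,"wy":0,"wz":0,"claw":-1},{"tx":0,"ty":0,"tz":0,"wx":0,"wy":0,"wz":0,"claw":-1},{"tx":0,"ty":0,"tz":0,"wx":0,"wy":0,"wz":0,"claw":-1}]'
```

```text
time_s: 17.17
tool_pos: [0.5347, 0.2087, 0.1549]
tool_rot: [-0.0, 0.746, 0.666, -0.0]
ft_force: [-5.0, 0.1, 1.2]
finger_gap: 0.0094
grasp_force: 49.2
time_s: 17.83
tool_pos: [0.5349, 0.2087, 0.1549]
tool_rot: [-0.001, 0.746, 0.666, -0.001]
ft_force: [-6.0, -0.2, 0.3]
finger_gap: 0.0091
grasp_force: 49.3
```

```bash
python3 -m inch '[{"tx":0.4,"ty":0,"tz":0,"wx":0,"wy":0,"wz":0,"claw":-1},{"tx":0.4,"ty":-0.1,"tz":0,"wx":0,"wy":0,"wz":0,"claw":-1},{"tx":0.4,"ty":0,"tz":0,"wx":0,"wy":0,"wz":0,"claw":-1},{"tx":0.4,"ty":-0.1,"tz":0,"wx":0,"wy":0,"wz":0,"claw":-1},{"tx":0,"ty":0,"tz":0,"wx":0,"wy":0,"wz":0,"claw":-1},{"tx":0,"ty":0,"tz":0,"wx":0,"wy":0,"wz":0,"claw":-1},{"tx":0,"ty":0,"tz":0,"wx":0,"wy":0,"wz":0,"claw":-1},{"tx":0,"ty":0,"tz":0,"wx":0,"wy":0,"wz":0,"claw":-1}]'
```

```text
time_s: 18.5
tool_pos: [0.5357, 0.2086, 0.1548]
tool_rot: [-0.001, 0.746, 0.666, -0.001]
ft_force: [-9.9, 1.0, 3.6]
finger_gap: 0.0092
grasp_force: 49.8
```

```bash
python3 -m inch '[{"tx":0.4,"ty":-0.1,"tz":0,"wx":0,"wy":0,"wz":0,"claw":-1},{"tx":0.4,"ty":0,"tz":0,"wx":0,"wy":0,"wz":0,"claw":-1},{"tx":0.3,"ty":0,"tz":0,"wx":0,"wy":0,"wz":0,"claw":-1},{"tx":0,"ty":0,"tz":0,"wx":0,"wy":0,"wz":0,"claw":-1},{"tx":0,"ty":0,"tz":0,"wx":0,"wy":0,"wz":0,"claw":-1},{"tx":0,"ty":0,"tz":0,"wx":0,"wy":0,"wz":0,"claw":-1},{"tx":0,"ty":0,"tz":0,"wx":0,"wy":0,"wz":0,"claw":-1},{"tx":0,"ty":0,"tz":0,"wx":0,"wy":0,"wz":0,"claw":-1}]'
python3 -m inch '[{"tx":0,"ty":0,"tz":0,"wx":0,"wy":0,"wz":0,"claw":-1},{"tx":0,"ty":0,"tz":0,"wx":0,"wy":0,"wz":0,"claw":-1},{"tx":0,"ty":0,"tz":0,"wx":0,"wy":0,"wz":0,"claw":-1},{"tx":0,"ty":0,"tz":0,"wx":0,"wy":0,"wz":0,"claw":-1},{"tx":0,"ty":0,"tz":0,"wx":0,"wy":0,"wz":0,"claw":-1},{"tx":0,"ty":0,"tz":0,"wx":0,"wy":0,"wz":0,"claw":-1},{"tx":0,"ty":0,"tz":0,"wx":0,"wy":0,"wz":0,"claw":-1},{"tx":0,"ty":0,"tz":0,"wx":0,"wy":0,"wz":0,"claw":-1}]'
```

```text
time_s: 19.17
tool_pos: [0.5362, 0.2086, 0.1548]
tool_rot: [-0.001, 0.746, 0.666, -0.001]
ft_force: [-12.9, 1.3, 6.0]
finger_gap: 0.0092
grasp_force: 50.2
time_s: 19.83
tool_pos: [0.5362, 0.2085, 0.1548]
tool_rot: [-0.002, 0.746, 0.666, -0.001]
ft_force: [-13.0, 1.0, 6.4]
finger_gap: 0.009
grasp_force: 50.2
```

```bash
python3 -m inch '[{"tx":-0.6,"ty":0.1,"tz":0,"wx":0,"wy":0,"wz":0,"claw":-1},{"tx":-0.6,"ty":0.1,"tz":0,"wx":0,"wy":0,"wz":0,"claw":-1},{"tx":-0.6,"ty":0,"tz":0,"wx":0,"wy":0,"wz":0,"claw":-1},{"tx":-0.6,"ty":0.1,"tz":0,"wx":0,"wy":0,"wz":0,"claw":-1},{"tx":-0.6,"ty":0.1,"tz":0,"wx":0,"wy":0,"wz":0,"claw":-1},{"tx":0,"ty":0,"tz":0,"wx":0,"wy":0,"wz":0,"claw":-1},{"tx":0,"ty":0,"tz":0,"wx":0,"wy":0,"wz":0,"claw":-1},{"tx":0,"ty":0,"tz":0,"wx":0,"wy":0,"wz":0,"claw":-1}]' 20
```

```text
time_s: 20.5
tool_pos: [0.5348, 0.2087, 0.1548]
tool_rot: [-0.0, 0.746, 0.666, -0.001]
ft_force: [-6.1, 0.6, -0.1]
finger_gap: 0.0092
grasp_force: 49.4
```

```bash
python3 -m inch '[{"tx":-0.5,"ty":0.1,"tz":0,"wx":0,"wy":0,"wz":0,"claw":-1},{"tx":-0.3,"ty":0,"tz":0,"wx":0,"wy":0,"wz":0,"claw":-1},{"tx":0,"ty":0,"tz":0,"wx":0,"wy":0,"wz":0,"claw":-1},{"tx":0,"ty":0,"tz":0,"wx":0,"wy":0,"wz":0,"claw":-0.75},{"tx":0,"ty":0,"tz":0,"wx":0,"wy":0,"wz":0,"claw":-0.7},{"tx":0,"ty":0,"tz":0,"wx":0,"wy":0,"wz":0,"claw":-0.5},{"tx":0,"ty":0,"tz":0,"wx":0,"wy":0,"wz":0,"claw":-0.3},{"tx":0,"ty":0,"tz":0,"wx":0,"wy":0,"wz":0,"claw":-0.2}]'
python3 - <<'E'
from tab import *
s,st=snap('wrist'); pickle.dump((s,st),open('wrist7.pkl','wb')); print(st['finger_gap'])
c=s['color'][100:384,130:450]; save({'color':cv2.resize(c,None,fx=2,fy=2,interpolation=cv2.INTER_CUBIC)},'c7.png')
E
```

```text
time_s: 21.17
tool_pos: [0.5354, 0.2089, 0.1553]
tool_rot: [0.0, 0.746, 0.666, 0.001]
ft_force: [0.1, -0.6, 0.3]
finger_gap: 0.0342
grasp_force: 0.0
0.034150926306137905
```

View pics/c7.png

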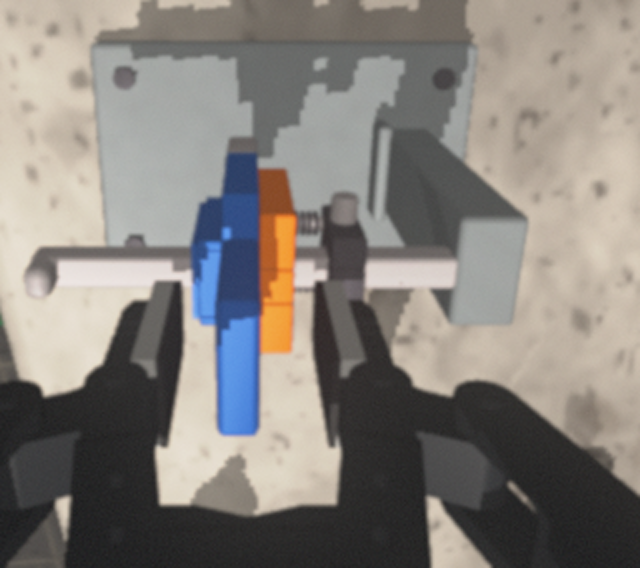

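The blue frame hangs free and flush against the orange plate, its tab top at (218–258, 300–435) and the open fingers clear of it. Now to hover over the yellow frame, measuring from here on by masks only.

```bash
python3 -m inch '[{"tx":0,"ty":0,"tz":15,"wx":0,"wy":0,"wz":0,"claw":-0.2},{"tx":0,"ty":0,"tz":25,"wx":0,"wy":0,"wz":0,"claw":-0.2},{"tx":0,"ty":0,"tz":35,"wx":0,"wy":0,"wz":0,"claw":0.3},{"tx":0,"ty":0,"tz":35,"wx":0,"wy":0,"wz":0,"claw":1},{"tx":-2,"ty":-20,"tz":25,"wx":0,"wy":0,"wz":0,"claw":1},{"tx":-2,"ty":-38,"tz":10,"wx":0,"wy":0,"wz":0.5,"claw":1},{"tx":-2,"ty":-40,"tz":0,"wx":0,"wy":0,"wz":0.5,"claw":1},{"tx":-2,"ty":-40,"tz":0,"wx":0,"wy":0,"wz":0.5,"claw":1}]'|head -2
python3 -m inch '[{"tx":-3,"ty":-40,"tz":0,"wx":0,"wy":0,"wz":0.5,"claw":1},{"tx":-3,"ty":-40,"tz":0,"wx":0,"wy":0,"wz":0.2,"claw":1},{"tx":-3,"ty":-40,"tz":0,"wx":0,"wy":0,"wz":0,"claw":1},{"tx":-3,"ty":-40,"tz":0,"wx":0,"wy":0,"wz":0,"claw":1},{"tx":-3,"ty":-40,"tz":0,"wx":0,"wy":0,"wz":0,"claw":1},{"tx":0,"ty":-30,"tz":0,"wx":0,"wy":0,"wz":0,"claw":1},{"tx":0,"ty":-7,"tz":0,"wx":0,"wy":0,"wz":0,"claw":1},{"tx":0,"ty":0,"tz":0,"wx":0,"wy":0,"wz":0,"claw":1}]'|head -3
python3 - <<'E'
from tab import *
s,st=snap('wrist'); pickle.dump((s,st),open('wrist8.pkl','wb')); save(s,'w8.png'); print(st['tool_pos'])
g=cv2.cvtColor(s['color'],cv2.COLOR_RGB2HSV)
u,v=proj(s,[.5135,-.166,.162],st); u,v=int(u),int(v); print(u,v, g[v,u])
for r in range(v-50,v+45,4): print(r,' '.join('%3d/%3d/%3d'%tuple(g[r,c]) for c in range(u-16,u+17,4)))
E
```

```text
time_s: 21.88
tool_pos: [0.5271, 0.0697, 0.3012]
time_s: 22.55
tool_pos: [0.5116, -0.1682, 0.2999]
tool_rot: [0.0, 0.735, 0.679, -0.0]
[ 0.5115971  -0.16823068  0.29990302]
254 181 [ 26 187 234]
131  19/120/226  19/120/224  19/120/228  18/123/166  22/161/117  21/150/119  18/118/149  18/117/133  19/123/224
135  19/121/226  19/122/225  19/121/228  18/120/159  22/166/117  23/165/116  17/115/149  18/119/137  19/124/224
139  19/121/227  19/122/226  19/121/229  19/135/181  23/188/157  23/182/151  18/122/150  18/120/144  19/122/225
143  20/121/226  19/122/226  20/120/229  19/138/181  23/188/159  23/178/149  18/118/151  18/120/161  19/122/225
147  19/121/227  19/121/226  20/121/229  19/137/182  23/182/151  23/184/141  18/117/150  17/120/168  19/121/226
151  19/121/228  19/121/227  20/120/229  18/125/159  22/167/119  22/165/116  18/120/151  18/122/169  19/123/226
155  19/119/230  20/122/227  19/120/230  18/128/157  22/159/120  23/167/116  18/121/154  18/125/182  19/119/227
159  19/119/229  19/122/226  19/122/230  19/136/154  23/169/116  22/172/117  18/125/173  18/123/181  19/121/227
163  20/1
[... 1082 characters left out ...]
/194  18/127/215  20/121/228
203  20/119/232  18/124/218  20/120/230  18/124/179  19/125/217  18/124/207  20/120/230  18/125/214  20/123/228
207  21/118/233  19/123/218  20/120/229  18/125/178  18/125/218  18/124/208  20/121/229  18/128/214  19/120/229
211  21/119/232  18/125/219  19/120/229  18/125/180  18/126/217  18/127/207  20/122/229  18/127/215  20/122/228
215  20/117/233  19/122/226  20/121/229  18/125/180  18/123/219  18/124/208  20/121/229  18/126/215  19/120/229
219  21/118/233  20/122/228  19/121/229  18/123/178  19/123/218  18/124/214  19/120/229  18/126/213  20/119/228
223  20/118/233  20/120/230  20/121/228  18/123/181  19/123/218  19/124/220  19/120/229  18/125/215  19/120/227
```

Run:
```python
from tab import *
s,st=pickle.load(open('wrist8.pkl','rb'))
g=cv2.cvtColor(s['color'],cv2.COLOR_RGB2HSV).astype(int)
m=(g[...,1]>160)&(g[...,2]>200)&(abs(g[...,0]-25)<5); m[:150]=0;m[215:]=0;m[:,:230]=0;m[:,280:]=0
v,u=np.where(m); print(u.min(),u.max(),v.min(),v.max())
k=np.polyfit(*zip(*[(r,u[v==r].mean()) for r in range(168,198)]),1)
A=onz(s,np.polyval(k,164),163.8,.162,st);B=onz(s,np.polyval(k,200),200,.162,st)
print(A,B,(A+B)/2,np.linalg.norm(A-B)); e=A-B; print(np.degrees(np.arctan2(-e[0],e[1])))
```

```text
251 260 164 199
[ 0.51612542 -0.14965798  0.162     ] [ 0.51289248 -0.18382471  0.162     ] [ 0.51450895 -0.16674135  0.162     ] 0.03431933734564501
-5.4053694370440475
```

```bash
python3 -m inch '[{"tx":2,"ty":1,"tz":-15,"wx":0,"wy":0,"wz":0,"claw":1},{"tx":0,"ty":0,"tz":-30,"wx":0,"wy":0,"wz":0,"claw":1},{"tx":0,"ty":0,"tz":-35,"wx":0,"wy":0,"wz":0,"claw":0.6},{"tx":0,"ty":0,"tz":-35,"wx":0,"wy":0,"wz":0,"claw":0.3},{"tx":0,"ty":0,"tz":-24,"wx":0,"wy":0,"wz":0,"claw":0.1},{"tx":0,"ty":0,"tz":-12,"wx":0,"wy":0,"wz":0,"claw":0},{"tx":0,"ty":0,"tz":0,"wx":0,"wy":0,"wz":0,"claw":-0.2},{"tx":0,"ty":0,"tz":0,"wx":0,"wy":0,"wz":0,"claw":-0.4}]' 50
python3 -m inch '[{"tx":0,"ty":0,"tz":0,"wx":0,"wy":0,"wz":0,"claw":-0.6},{"tx":0,"ty":0,"tz":0,"wx":0,"wy":0,"wz":0,"claw":-1},{"tx":0,"ty":0,"tz":0,"wx":0,"wy":0,"wz":0,"claw":-1},{"tx":0,"ty":0,"tz":0,"wx":0,"wy":0,"wz":0,"claw":-1},{"tx":0,"ty":0,"tz":0,"wx":0,"wy":0,"wz":0,"claw":-1},{"tx":0,"ty":0,"tz":0,"wx":0,"wy":0,"wz":0,"claw":-1},{"tx":0,"ty":0,"tz":0,"wx":0,"wy":0,"wz":0,"claw":-1},{"tx":0,"ty":0,"tz":0,"wx":0,"wy":0,"wz":0,"claw":-1}]' 50
```

```text
time_s: 23.27
tool_pos: [0.5137, -0.1636, 0.1491]
tool_rot: [-0.0, 0.733, 0.68, -0.0]
ft_force: [1.1, -0.7, 0.6]
finger_gap: 0.0256
grasp_force: 0.0
time_s: 23.93
tool_pos: [0.5146, -0.1652, 0.1506]
tool_rot: [0.001, 0.733, 0.68, 0.001]
ft_force: [-0.5, 2.5, 7.8]
finger_gap: 0.0095
grasp_force: 49.7
```

```bash
python3 -m inch '[{"tx":0,"ty":0,"tz":10,"wx":0,"wy":0,"wz":0,"claw":-1},{"tx":0,"ty":0,"tz":25,"wx":0,"wy":0,"wz":0,"claw":-1},{"tx":0,"ty":0,"tz":35,"wx":0,"wy":0,"wz":0,"claw":-1},{"tx":0,"ty":0,"tz":38,"wx":0,"wy":0,"wz":0,"claw":-1},{"tx":-2,"ty":10,"tz":30,"wx":0,"wy":0,"wz":0,"claw":-1},{"tx":-4,"ty":20,"tz":12,"wx":0,"wy":0,"wz":-0.3,"claw":-1},{"tx":-7,"ty":35,"tz":0,"wx":0,"wy":0,"wz":-0.5,"claw":-1},{"tx":-8,"ty":38,"tz":0,"wx":0,"wy":0,"wz":-0.5,"claw":-1}]' |head -2
python3 -m inch '[{"tx":-8,"ty":40,"tz":0,"wx":0,"wy":0,"wz":-0.5,"claw":-1},{"tx":-8,"ty":40,"tz":0,"wx":0,"wy":0,"wz":-0.5,"claw":-1},{"tx":-8,"ty":40,"tz":0,"wx":0,"wy":0,"wz":0,"claw":-1},{"tx":-8,"ty":40,"tz":0,"wx":0,"wy":0,"wz":0,"claw":-1},{"tx":-8,"ty":40,"tz":0,"wx":0,"wy":0,"wz":0,"claw":-1},{"tx":-6,"ty":37,"tz":0,"wx":0,"wy":0,"wz":0,"claw":-1},{"tx":-3,"ty":28,"tz":0,"wx":0,"wy":0,"wz":0,"claw":-1},{"tx":-1,"ty":16,"tz":0,"wx":0,"wy":0,"wz":0,"claw":-1}]' |head -2
python3 -m inch '[{"tx":0,"ty":2,"tz":0,"wx":0,"wy":0,"wz":0,"claw":-1},{"tx":0,"ty":0,"tz":-20,"wx":0,"wy":0,"wz":0,"claw":-1},{"tx":0,"ty":0,"tz":-30,"wx":0,"wy":0,"wz":0,"claw":-1},{"tx":0,"ty":0,"tz":-20,"wx":0,"wy":0,"wz":0,"claw":-1},{"tx":0,"ty":0,"tz":-5,"wx":0,"wy":0,"wz":0,"claw":-1},{"tx":0,"ty":0,"tz":0,"wx":0,"wy":0,"wz":0,"claw":-1},{"tx":0,"ty":0,"tz":0,"wx":0,"wy":0,"wz":0,"claw":-1},{"tx":0,"ty":0,"tz":0,"wx":0,"wy":0,"wz":0,"claw":-1}]'
cat > m9.py <<'E'
from tab import *
s,st=snap('wrist'); pickle.dump((s,st),open('wrist9.pkl','wb')); save(s,'w9.png')
T=q2R(st['tool_rot']); print(T.round(4),st['tool_pos'])
g=cv2.cvtColor(s['color'],cv2.COLOR_RGB2HSV).astype(int)
tl=lambda u,v,z:(onz(s,u,v,z,st)-st['tool_pos'])@T
# yellow tab top rows along centre column
for c in (248,252,256): print(c,[ (r,tuple(int(q) for q in g[r,c])) for r in range(236,330,5)])
# bar: columns beyond nose
for X in (.475,.49,.505):
    y=.2158-.1168*(X-.4776); u,v=proj(s,[X,y,.12],st); u,v=int(u),int(v)
    print('bar',u,v,[tuple(int(q) for q in g[r,u]) for r in range(v-12,v+13,2)])
m=(abs(g[...,0]-110)<12)&(g[...,1]>120); vv,uu=np.where(m); print('blue',uu.min(),uu.max(),vv.min(),vv.max())
E
python3 m9.py
```

```text
time_s: 24.6
tool_pos: [0.493, -0.0622, 0.3008]
time_s: 25.27
tool_pos: [0.4416, 0.2218, 0.3]
time_s: 25.93
tool_pos: [0.4436, 0.2209, 0.2256]
tool_rot: [0.001, 0.747, 0.665, 0.001]
ft_force: [-0.3, 0.3, -1.5]
finger_gap: 0.009
grasp_force: 49.2
[[ 1.162e-01  9.932e-01  2.300e-03]
 [ 9.932e-01 -1.162e-01  7.000e-04]
 [ 9.000e-04  2.200e-03 -1.000e+00]] [0.44364136 0.22087617 0.22563705]
248 [(236, (23, 172, 142)), (241, (23, 174, 142)), (246, (23, 175, 141)), (251, (22, 178, 142)), (256, (23, 198, 180)), (261, (23, 193, 185)), (266, (23, 202, 182)), (271, (23, 201, 180)), (276, (24, 203, 181)), (281, (24, 198, 220)), (286, (28, 189, 244)), (291, (27, 193, 244)), (296, (27, 196, 244)), (301, (29, 186, 246)), (306, (29, 183, 246)), (311, (29, 186, 246)), (316, (29, 188, 246)), (321, (23, 35, 242)), (326, (20, 19, 241))]
252 [(236, (22, 169, 143)), (241, (22, 169, 142)), (246, (23, 175, 141)), (251, (23, 178, 142)), (256, (23, 196, 181)), (261, (24, 196, 182)), (266, (23, 199, 181)), (271, (29, 181, 247)), (276, (28, 190, 244)), (281, (28, 186, 245)), (286, (29, 186, 246)), (291, (29, 1
[... 522 characters left out ...]
11, (28, 198, 246)), (316, (28, 203, 246)), (321, (23, 41, 239)), (326, (19, 18, 241))]
bar 291 197 [(48, 6, 200), (45, 5, 191), (13, 13, 139), (10, 24, 128), (10, 24, 130), (8, 22, 140), (10, 22, 177), (7, 22, 197), (8, 22, 208), (9, 20, 212), (19, 10, 206), (45, 5, 211), (17, 15, 236)]
bar 309 197 [(70, 4, 196), (50, 4, 188), (10, 11, 135), (8, 19, 146), (8, 12, 227), (12, 11, 239), (8, 8, 241), (13, 7, 242), (13, 7, 242), (17, 8, 216), (45, 3, 201), (60, 4, 207), (15, 18, 228)]
bar 328 197 [(68, 5, 190), (50, 4, 183), (5, 12, 133), (3, 19, 147), (8, 14, 225), (9, 11, 237), (8, 9, 240), (9, 7, 241), (11, 8, 241), (15, 9, 215), (68, 5, 197), (50, 4, 201), (19, 18, 228)]
blue 340 400 156 244
```

Run:
```python
from tab import *
s,st=pickle.load(open('wrist9.pkl','rb')); T=q2R(st['tool_rot'])
g=cv2.cvtColor(s['color'],cv2.COLOR_RGB2HSV).astype(int)
tl=lambda u,v,z:(onz(s,u,v,z,st)-st['tool_pos'])@T
def edge(a,r0,th):  # subpixel crossings
    return [r0+i+(th-a[i])/(a[i+1]-a[i]) for i in range(len(a)-1) if (a[i]-th)*(a[i+1]-th)<0]
for c in (248,251,254,257): print('yel',c,edge(g[246:266,c,2],246,161),edge(g[310:325,c,1],310,115))
zt=st['tool_pos'][2]+.0114
a=[]
for u in range(305,335,4):
    e=edge(g[188:208,u,2],188,185); f=edge(g[196:210,u,2],196,220); a.append((e[-1] if e else np.nan,f[0] if f else np.nan))
a=np.array(a); print('bar',a.round(1).tolist()); 
print('bar tool x',tl(320,np.nanmean(a[:,0]),.12)[0],tl(320,np.nanmean(a[:,1]),.12)[0])
for vt,vb in ((254,319.5),(254.5,319),(253.5,319)): print(tl(252,vt,zt)[0],tl(252,vb,zt)[0],(tl(252,vt,zt)[0]+tl(252,vb,zt)[0])/2)
# blue hanging tab top, z=.167
tp=proj(s,[.5345,.2087,.167],st); print('blue expected',tp)
cu=int(tp[0])
for c in (cu-4,cu,cu+4): print(c,[(r,tuple(int(q) for q in g[r,c])) for r in range(180,252,3)])
```

```text
yel 248 [np.float64(253.27272727272728)] [np.float64(319.79411764705884)]
yel 251 [np.float64(253.36363636363637)] [np.float64(319.93939393939394)]
yel 254 [np.float64(253.3846153846154)] [np.float64(319.9428571428571)]
yel 257 [np.float64(253.3846153846154)] [np.float64(319.9)]
bar [[191.8, 202.8], [191.8, 202.8], [191.8, 202.8], [191.9, 202.7], [191.9, 202.7], [191.9, 202.7], [191.9, 202.7], [191.9, 202.7]]
bar tool x 0.003745730175026237 -0.005649417562725218
0.016235181889191454 -0.018442125472631667 -0.001103471791720106
0.0159913795295623 -0.01815472490500663 -0.0010816726877221645
0.01647868832822602 -0.01815472490500663 -0.0008380182883903041
blue expected (np.float64(389.6613128293041), np.float64(222.5593984687577))
385 [(180, (15, 207, 244)), (183, (15, 208, 245)), (186, (6, 139, 205)), (189, (110, 148, 117)), (192, (110, 150, 114)), (195, (110, 141, 114)), (198, (109, 162, 137)), (201, (109, 171, 166)), (204, (109, 173, 183)), (207, (109, 177, 196)), (210, (108, 178, 208)), (213, (108, 173, 218)), (216, (108, 173, 223)), (219, (108, 172, 226)), (222, (108, 168, 229)), (22
[... 638 characters left out ...]
 (234, (108, 172, 227)), (237, (108, 175, 227)), (240, (108, 176, 226)), (243, (108, 173, 224)), (246, (3, 11, 210)), (249, (19, 32, 223))]
393 [(180, (0, 25, 81)), (183, (150, 4, 62)), (186, (125, 24, 65)), (189, (0, 16, 111)), (192, (117, 41, 130)), (195, (110, 158, 121)), (198, (109, 180, 195)), (201, (108, 176, 227)), (204, (108, 178, 228)), (207, (108, 177, 227)), (210, (108, 175, 227)), (213, (108, 176, 227)), (216, (108, 175, 227)), (219, (108, 179, 227)), (222, (108, 181, 225)), (225, (108, 181, 223)), (228, (109, 171, 221)), (231, (110, 155, 217)), (234, (111, 131, 205)), (237, (113, 85, 196)), (240, (119, 36, 185)), (243, (173, 12, 197)), (246, (20, 31, 224)), (249, (18, 26, 229))]
```

```bash
python3 -m inch '[{"tx":0,"ty":0,"tz":-9,"wx":0,"wy":0,"wz":0,"claw":-1},{"tx":0,"ty":0,"tz":-10,"wx":0,"wy":0,"wz":0,"claw":-1},{"tx":0,"ty":0,"tz":-7,"wx":0,"wy":0,"wz":0,"claw":-1},{"tx":0,"ty":0,"tz":0,"wx":0,"wy":0,"wz":0,"claw":-1},{"tx":0,"ty":0,"tz":0,"wx":0,"wy":0,"wz":0,"claw":-1},{"tx":4,"ty":-0.4,"tz":0,"wx":0,"wy":0,"wz":0,"claw":-1},{"tx":6,"ty":-0.7,"tz":0,"wx":0,"wy":0,"wz":0,"claw":-1},{"tx":5,"ty":-0.6,"tz":0,"wx":0,"wy":0,"wz":0,"claw":-1}]'
python3 -m inch '[{"tx":5,"ty":-0.6,"tz":0,"wx":0,"wy":0,"wz":0,"claw":-1},{"tx":8,"ty":-0.9,"tz":0,"wx":0,"wy":0,"wz":0,"claw":-1},{"tx":8,"ty":-0.9,"tz":0,"wx":0,"wy":0,"wz":0,"claw":-1},{"tx":8,"ty":-1,"tz":0,"wx":0,"wy":0,"wz":0,"claw":-1},{"tx":8,"ty":-0.9,"tz":0,"wx":0,"wy":0,"wz":0,"claw":-1},{"tx":8,"ty":-0.9,"tz":0,"wx":0,"wy":0,"wz":0,"claw":-1},{"tx":4,"ty":-0.5,"tz":0,"wx":0,"wy":0,"wz":0,"claw":-1},{"tx":0,"ty":0,"tz":0,"wx":0,"wy":0,"wz":0,"claw":-1}]'
```

```text
time_s: 26.65
tool_pos: [0.4588, 0.2192, 0.1985]
tool_rot: [0.0, 0.747, 0.665, 0.001]
ft_force: [0.2, -0.6, -2.9]
finger_gap: 0.009
grasp_force: 49.2
time_s: 27.32
tool_pos: [0.5077, 0.2132, 0.1978]
tool_rot: [0.0, 0.747, 0.665, 0.0]
ft_force: [-0.5, 0.2, -2.3]
finger_gap: 0.0089
grasp_force: 49.2
```

```bash
python3 -m inch '[{"tx":2,"ty":-0.2,"tz":1,"wx":0,"wy":0,"wz":0,"claw":-1},{"tx":2,"ty":-0.2,"tz":0,"wx":0,"wy":0,"wz":0,"claw":-1},{"tx":2,"ty":-0.3,"tz":0,"wx":0,"wy":0,"wz":0,"claw":-1},{"tx":2,"ty":-0.2,"tz":0,"wx":0,"wy":0,"wz":0,"claw":-1},{"tx":1.5,"ty":-0.2,"tz":0,"wx":0,"wy":0,"wz":0,"claw":-1},{"tx":1,"ty":-0.1,"tz":0,"wx":0,"wy":0,"wz":0,"claw":-1},{"tx":0,"ty":0,"tz":0,"wx":0,"wy":0,"wz":0,"claw":-1},{"tx":0,"ty":0,"tz":0,"wx":0,"wy":0,"wz":0,"claw":-1}]'
python3 -m inch '[{"tx":1,"ty":-0.1,"tz":0,"wx":0,"wy":0,"wz":0,"claw":-1},{"tx":1,"ty":-0.1,"tz":0,"wx":0,"wy":0,"wz":0,"claw":-1},{"tx":0,"ty":0,"tz":0,"wx":0,"wy":0,"wz":0,"claw":-1},{"tx":0,"ty":0,"tz":-1,"wx":0,"wy":0,"wz":0,"claw":-1},{"tx":0,"ty":0,"tz":-1,"wx":0,"wy":0,"wz":0,"claw":-1},{"tx":0,"ty":0,"tz":-0.5,"wx":0,"wy":0,"wz":0,"claw":-1},{"tx":0,"ty":0,"tz":0,"wx":0,"wy":0,"wz":0,"claw":-1},{"tx":0,"ty":0,"tz":0,"wx":0,"wy":0,"wz":0,"claw":-1}]'
```

```text
time_s: 27.98
tool_pos: [0.5171, 0.2122, 0.199]
tool_rot: [-0.0, 0.747, 0.665, -0.0]
ft_force: [-0.8, 0.2, -1.8]
finger_gap: 0.0093
grasp_force: 49.2
time_s: 28.65
tool_pos: [0.5191, 0.212, 0.1964]
tool_rot: [-0.0, 0.747, 0.665, -0.0]
ft_force: [-0.4, -0.4, -2.8]
finger_gap: 0.009
grasp_force: 49.2
```

```bash
python3 -m inch '[{"tx":0,"ty":0,"tz":-0.5,"wx":0,"wy":0,"wz":0,"claw":-1},{"tx":0,"ty":0,"tz":-0.5,"wx":0,"wy":0,"wz":0,"claw":-1},{"tx":0,"ty":0,"tz":0,"wx":0,"wy":0,"wz":0,"claw":-1},{"tx":0,"ty":0,"tz":0,"wx":0,"wy":0,"wz":0,"claw":-1},{"tx":0,"ty":0,"tz":-0.4,"wx":0,"wy":0,"wz":0,"claw":-1},{"tx":0,"ty":0,"tz":0,"wx":0,"wy":0,"wz":0,"claw":-1},{"tx":0,"ty":0,"tz":0,"wx":0,"wy":0,"wz":0,"claw":-1},{"tx":0,"ty":0,"tz":0,"wx":0,"wy":0,"wz":0,"claw":-1}]'
python3 -m inch '[{"tx":0,"ty":0,"tz":-0.3,"wx":0,"wy":0,"wz":0,"claw":-1},{"tx":0,"ty":0,"tz":0,"wx":0,"wy":0,"wz":0,"claw":-1},{"tx":0,"ty":0,"tz":0,"wx":0,"wy":0,"wz":0,"claw":-1},{"tx":0,"ty":0,"tz":0,"wx":0,"wy":0,"wz":0,"claw":-1},{"tx":0,"ty":0,"tz":0,"wx":0,"wy":0,"wz":0,"claw":-1},{"tx":0,"ty":0,"tz":0,"wx":0,"wy":0,"wz":0,"claw":-1},{"tx":0,"ty":0,"tz":0,"wx":0,"wy":0,"wz":0,"claw":-1},{"tx":0,"ty":0,"tz":0,"wx":0,"wy":0,"wz":0,"claw":-1}]'
```

```text
time_s: 29.32
tool_pos: [0.5191, 0.2121, 0.1951]
tool_rot: [-0.0, 0.747, 0.665, 0.0]
ft_force: [0.1, -0.2, -2.2]
finger_gap: 0.0092
grasp_force: 49.2
time_s: 29.98
tool_pos: [0.5192, 0.212, 0.1948]
tool_rot: [0.0, 0.747, 0.665, 0.0]
ft_force: [-0.4, 0.6, -3.2]
finger_gap: 0.0091
grasp_force: 49.2
```

```bash
python3 -m inch '[{"tx":1,"ty":-0.1,"tz":0,"wx":0,"wy":0,"wz":0,"claw":-1},{"tx":1,"ty":-0.1,"tz":0,"wx":0,"wy":0,"wz":0,"claw":-1},{"tx":0.5,"ty":-0.1,"tz":0,"wx":0,"wy":0,"wz":0,"claw":-1},{"tx":0,"ty":0,"tz":0,"wx":0,"wy":0,"wz":0,"claw":-1},{"tx":0,"ty":0,"tz":-0.3,"wx":0,"wy":0,"wz":0,"claw":-1},{"tx":0,"ty":0,"tz":0,"wx":0,"wy":0,"wz":0,"claw":-1},{"tx":0,"ty":0,"tz":0,"wx":0,"wy":0,"wz":0,"claw":-1},{"tx":0,"ty":0,"tz":0,"wx":0,"wy":0,"wz":0,"claw":-1}]'
python3 -m inch '[{"tx":0,"ty":0,"tz":-0.3,"wx":0,"wy":0,"wz":0,"claw":-1},{"tx":0,"ty":0,"tz":0,"wx":0,"wy":0,"wz":0,"claw":-1},{"tx":0,"ty":0,"tz":0,"wx":0,"wy":0,"wz":0,"claw":-1},{"tx":0,"ty":0,"tz":0,"wx":0,"wy":0,"wz":0,"claw":-1},{"tx":0,"ty":0,"tz":0,"wx":0,"wy":0,"wz":0,"claw":-1},{"tx":0,"ty":0,"tz":0,"wx":0,"wy":0,"wz":0,"claw":-1},{"tx":0,"ty":0,"tz":0,"wx":0,"wy":0,"wz":0,"claw":-1},{"tx":0,"ty":0,"tz":0,"wx":0,"wy":0,"wz":0,"claw":-1}]'
```

```text
time_s: 30.65
tool_pos: [0.5217, 0.2117, 0.1946]
tool_rot: [0.0, 0.747, 0.665, 0.0]
ft_force: [-0.1, 1.2, -2.1]
finger_gap: 0.0094
grasp_force: 49.4
time_s: 31.32
tool_pos: [0.5218, 0.2118, 0.1944]
tool_rot: [0.0, 0.747, 0.665, 0.0]
ft_force: [-0.2, -0.3, 4.3]
finger_gap: 0.0087
grasp_force: 50.0
```

```bash
python3 -m inch '[{"tx":0.5,"ty":0,"tz":0.3,"wx":0,"wy":0,"wz":0,"claw":-1},{"tx":0.5,"ty":-0.1,"tz":0,"wx":0,"wy":0,"wz":0,"claw":-1},{"tx":0.5,"ty":0,"tz":0,"wx":0,"wy":0,"wz":0,"claw":-1},{"tx":0.5,"ty":-0.1,"tz":0,"wx":0,"wy":0,"wz":0,"claw":-1},{"tx":0.5,"ty":-0.1,"tz":0,"wx":0,"wy":0,"wz":0,"claw":-1},{"tx":0.5,"ty":0,"tz":0,"wx":0,"wy":0,"wz":0,"claw":-1},{"tx":0,"ty":0,"tz":0,"wx":0,"wy":0,"wz":0,"claw":-1},{"tx":0,"ty":0,"tz":0,"wx":0,"wy":0,"wz":0,"claw":-1}]'
python3 -m inch '[{"tx":0.4,"ty":0,"tz":0,"wx":0,"wy":0,"wz":0,"claw":-1},{"tx":0.4,"ty":-0.1,"tz":0,"wx":0,"wy":0,"wz":0,"claw":-1},{"tx":0,"ty":0,"tz":0,"wx":0,"wy":0,"wz":0,"claw":-1},{"tx":0,"ty":0,"tz":0,"wx":0,"wy":0,"wz":0,"claw":-1},{"tx":0,"ty":0,"tz":0,"wx":0,"wy":0,"wz":0,"claw":-1},{"tx":0,"ty":0,"tz":0,"wx":0,"wy":0,"wz":0,"claw":-1},{"tx":0,"ty":0,"tz":0,"wx":0,"wy":0,"wz":0,"claw":-1},{"tx":0,"ty":0,"tz":0,"wx":0,"wy":0,"wz":0,"claw":-1}]'
```

```text
time_s: 31.98
tool_pos: [0.5244, 0.2114, 0.1944]
tool_rot: [-0.0, 0.747, 0.665, -0.0]
ft_force: [-3.3, 0.7, 3.0]
finger_gap: 0.0092
grasp_force: 50.1
time_s: 32.65
tool_pos: [0.525, 0.2114, 0.1944]
tool_rot: [-0.0, 0.747, 0.665, -0.0]
ft_force: [-4.9, 0.2, 5.4]
finger_gap: 0.0092
grasp_force: 50.2
```

```bash
python3 -m inch '[{"tx":0,"ty":0,"tz":0.3,"wx":0,"wy":0,"wz":0,"claw":-1},{"tx":0.4,"ty":0,"tz":0,"wx":0,"wy":0,"wz":0,"claw":-1},{"tx":0.4,"ty":-0.1,"tz":0,"wx":0,"wy":0,"wz":0,"claw":-1},{"tx":0.4,"ty":0,"tz":0,"wx":0,"wy":0,"wz":0,"claw":-1},{"tx":0,"ty":0,"tz":0,"wx":0,"wy":0,"wz":0,"claw":-1},{"tx":0,"ty":0,"tz":0,"wx":0,"wy":0,"wz":0,"claw":-1},{"tx":0,"ty":0,"tz":0,"wx":0,"wy":0,"wz":0,"claw":-1},{"tx":0,"ty":0,"tz":0,"wx":0,"wy":0,"wz":0,"claw":-1}]'
python3 -m inch '[{"tx":0.4,"ty":0,"tz":0,"wx":0,"wy":0,"wz":0,"claw":-1},{"tx":0.4,"ty":-0.1,"tz":0,"wx":0,"wy":0,"wz":0,"claw":-1},{"tx":0.4,"ty":0,"tz":0,"wx":0,"wy":0,"wz":0,"claw":-1},{"tx":0,"ty":0,"tz":0,"wx":0,"wy":0,"wz":0,"claw":-1},{"tx":0,"ty":0,"tz":0,"wx":0,"wy":0,"wz":0,"claw":-1},{"tx":0,"ty":0,"tz":0,"wx":0,"wy":0,"wz":0,"claw":-1},{"tx":0,"ty":0,"tz":0,"wx":0,"wy":0,"wz":0,"claw":-1},{"tx":0,"ty":0,"tz":0,"wx":0,"wy":0,"wz":0,"claw":-1}]'
```

```text
time_s: 33.32
tool_pos: [0.5257, 0.2113, 0.1946]
tool_rot: [-0.001, 0.747, 0.665, -0.001]
ft_force: [-7.6, 1.2, 4.6]
finger_gap: 0.0092
grasp_force: 50.3
time_s: 33.98
tool_pos: [0.5264, 0.2113, 0.1946]
tool_rot: [-0.001, 0.747, 0.665, -0.001]
ft_force: [-9.4, -0.2, 7.3]
finger_gap: 0.0092
grasp_force: 50.6
```

```bash
python3 -m inch '[{"tx":0,"ty":0,"tz":0.3,"wx":0,"wy":0,"wz":0,"claw":-1},{"tx":0.4,"ty":0,"tz":0,"wx":0,"wy":0,"wz":0,"claw":-1},{"tx":0.4,"ty":-0.1,"tz":0,"wx":0,"wy":0,"wz":0,"claw":-1},{"tx":0.4,"ty":0,"tz":0,"wx":0,"wy":0,"wz":0,"claw":-1},{"tx":0.4,"ty":-0.1,"tz":0,"wx":0,"wy":0,"wz":0,"claw":-1},{"tx":0,"ty":0,"tz":0,"wx":0,"wy":0,"wz":0,"claw":-1},{"tx":0,"ty":0,"tz":0,"wx":0,"wy":0,"wz":0,"claw":-1},{"tx":0,"ty":0,"tz":0,"wx":0,"wy":0,"wz":0,"claw":-1}]'
python3 - <<'E'
from h import *
st=manip.observe(); print(q2R(st['tool_rot']).round(4),st['wrist_torque'])
E
```

```text
time_s: 34.65
tool_pos: [0.5271, 0.2111, 0.1946]
tool_rot: [-0.002, 0.747, 0.665, -0.002]
ft_force: [-12.4, 1.4, 8.2]
finger_gap: 0.0094
grasp_force: 50.9
[[ 1.153e-01  9.933e-01 -4.600e-03]
 [ 9.933e-01 -1.153e-01  3.000e-04]
 [-2.000e-04 -4.600e-03 -1.000e+00]] [ 0.3383668   3.13435658 -0.0365031 ]
```

```bash
python3 -m inch '[{"tx":0.4,"ty":0,"tz":0.2,"wx":0,"wy":0,"wz":0,"claw":-1},{"tx":0,"ty":0,"tz":0,"wx":0,"wy":0,"wz":0,"claw":-1},{"tx":0,"ty":0,"tz":0,"wx":0,"wy":0,"wz":0,"claw":-1},{"tx":0,"ty":0,"tz":0,"wx":0,"wy":0,"wz":0,"claw":-1},{"tx":0,"ty":0,"tz":0,"wx":0,"wy":0,"wz":0,"claw":-1},{"tx":0,"ty":0,"tz":0,"wx":0,"wy":0,"wz":0,"claw":-1},{"tx":0,"ty":0,"tz":0,"wx":0,"wy":0,"wz":0,"claw":-1},{"tx":0,"ty":0,"tz":0,"wx":0,"wy":0,"wz":0,"claw":-1}]'
python3 - <<'E'
from tab import *
s,st=snap('wrist'); pickle.dump((s,st),open('wrist10.pkl','wb')); save(s,'w10.png')
g=cv2.cvtColor(s['color'],cv2.COLOR_RGB2HSV).astype(int)
# below the finger ends: where yellow's bottom part meets blue: print hue along rows
for r in range(130,250,10): print(r,' '.join('%d:%d/%d/%d'%(c,*g[r,c]) for c in range(232,300,4)))
E
```

```text
time_s: 35.32
tool_pos: [0.5273, 0.2111, 0.1947]
tool_rot: [-0.002, 0.747, 0.665, -0.002]
ft_force: [-12.0, 1.8, 7.1]
finger_gap: 0.0091
grasp_force: 50.9
130 232:60/4/172 236:68/6/173 240:60/3/170 244:60/4/171 248:60/6/170 252:45/4/133 256:90/5/107 260:90/2/108 264:50/7/112 268:70/7/110 272:60/5/111 276:90/5/108 280:60/2/108 284:60/2/110 288:60/5/109 292:45/5/111 296:60/4/129
140 232:50/4/172 236:60/4/172 240:75/3/171 244:60/2/170 248:60/4/171 252:75/3/159 256:60/2/109 260:60/2/111 264:70/7/112 268:90/2/108 272:60/7/110 276:60/2/109 280:60/5/111 284:60/2/108 288:60/5/110 292:60/3/156 296:68/6/169
150 232:50/4/172 236:60/4/172 240:68/6/171 244:70/5/169 248:75/6/171 252:60/5/161 256:40/7/110 260:30/2/109 264:60/2/109 268:30/2/108 272:45/5/109 276:60/7/112 280:75/5/109 284:60/5/111 288:90/2/153 292:60/3/168 296:68/6/170
160 232:60/1/173 236:70/4/176 240:60/4/173 244:50/5/164 248:23/156/126 252:23/161/125 256:22/157/127 260:11/20/102 264:11/19/105 268:8/19/105 272:60/5/110 276:45/4/123 280:70/5/168 284:60/5/168 288:45/3/164 292:75/3/166 296:60/5/169
170 232:60/3/179 236:70/4/178 240:75/
[... 1264 characters left out ...]
 248:22/165/128 252:22/173/128 256:22/167/127 260:22/165/124 264:111/143/127 268:110/153/135 272:111/149/135 276:110/151/135 280:11/163/222 284:17/198/244 288:9/145/194 292:9/22/116 296:7/23/100
230 232:20/31/221 236:20/31/223 240:21/30/222 244:20/83/154 248:22/167/130 252:22/166/129 256:22/177/127 260:22/174/126 264:112/122/123 268:111/147/135 272:110/151/133 276:110/153/132 280:14/174/235 284:17/195/244 288:12/74/223 292:16/37/206 296:17/38/200
240 232:17/31/156 236:16/24/115 240:19/25/113 244:22/155/115 248:22/164/129 252:22/172/129 256:23/171/128 260:23/167/128 264:19/107/86 268:13/18/102 272:15/19/105 276:112/88/116 280:14/182/238 284:16/200/244 288:13/60/209 292:16/38/206 296:16/39/198
```

```bash
python3 -m inch '[{"tx":-0.7,"ty":0.1,"tz":-0.1,"wx":0,"wy":0,"wz":0,"claw":-1},{"tx":-0.7,"ty":0.1,"tz":-0.1,"wx":0,"wy":0,"wz":0,"claw":-1},{"tx":-0.7,"ty":0,"tz":-0.1,"wx":0,"wy":0,"wz":0,"claw":-1},{"tx":-0.7,"ty":0.1,"tz":-0.1,"wx":0,"wy":0,"wz":0,"claw":-1},{"tx":-0.4,"ty":0,"tz":0,"wx":0,"wy":0,"wz":0,"claw":-1},{"tx":0,"ty":0,"tz":0,"wx":0,"wy":0,"wz":0,"claw":-1},{"tx":0,"ty":0,"tz":0,"wx":0,"wy":0,"wz":0,"claw":-1},{"tx":0,"ty":0,"tz":0,"wx":0,"wy":0,"wz":0,"claw":-1}]'
```

```text
time_s: 36.03
tool_pos: [0.5257, 0.2113, 0.1946]
tool_rot: [-0.001, 0.747, 0.665, -0.001]
ft_force: [-7.0, 0.3, 3.8]
finger_gap: 0.0091
grasp_force: 50.2
```

```bash
python3 -m inch '[{"tx":-0.6,"ty":0.1,"tz":0,"wx":0,"wy":0,"wz":0,"claw":-1},{"tx":-0.5,"ty":0,"tz":0,"wx":0,"wy":0,"wz":0,"claw":-1},{"tx":0,"ty":0,"tz":0,"wx":0,"wy":0,"wz":0,"claw":-1},{"tx":0,"ty":0,"tz":0,"wx":0,"wy":0,"wz":0,"claw":-1},{"tx":0,"ty":0,"tz":0,"wx":0,"wy":0,"wz":0,"claw":-0.75},{"tx":0,"ty":0,"tz":0,"wx":0,"wy":0,"wz":0,"claw":-0.7},{"tx":0,"ty":0,"tz":0,"wx":0,"wy":0,"wz":0,"claw":-0.5},{"tx":0,"ty":0,"tz":0,"wx":0,"wy":0,"wz":0,"claw":-0.3}]'
python3 -m inch '[{"tx":0,"ty":0,"tz":0,"wx":0,"wy":0,"wz":0,"claw":-0.2},{"tx":0,"ty":0,"tz":10,"wx":0,"wy":0,"wz":0,"claw":-0.2},{"tx":0,"ty":0,"tz":25,"wx":0,"wy":0,"wz":0,"claw":-0.2},{"tx":0,"ty":0,"tz":30,"wx":0,"wy":0,"wz":0,"claw":-0.2},{"tx":0,"ty":0,"tz":20,"wx":0,"wy":0,"wz":0,"claw":-0.2},{"tx":0,"ty":0,"tz":5,"wx":0,"wy":0,"wz":0,"claw":-0.2},{"tx":0,"ty":0,"tz":0,"wx":0,"wy":0,"wz":0,"claw":-0.2},{"tx":0,"ty":0,"tz":0,"wx":0,"wy":0,"wz":0,"claw":-0.2}]'
python3 - <<'E'
from tab import *
s,st=snap('wrist'); pickle.dump((s,st),open('wrist11.pkl','wb')); save(s,'w11.png')
T=q2R(st['tool_rot'])
g=cv2.cvtColor(s['color'],cv2.COLOR_RGB2HSV).astype(int)
for n,h,sm,z in (('yel',26,175,.206),('blue',108,120,.167)):
    m=(abs(g[...,0]-h)<7)&(g[...,1]>sm)&(g[...,2]>190); v,u=np.where(m[130:330,200:310]); u=u+200; v=v+130
    print(n,len(u),np.percentile(u,[1,50,99]),np.percentile(v,[1,50,99]))
    for r in range(int(v.min()),int(v.max()),6): 
        c=u[v==r]
        if len(c)>4:
            a=(onz(s,c.min(),r,z,st)-st['tool_pos'])@T;b=(onz(s,c.max()+1,r,z,st)-st['tool_pos'])@T; print(r,c.min(),c.max(),a[:2].round(4),b[:2].round(4))
E
```

```text
time_s: 36.7
tool_pos: [0.5263, 0.2113, 0.1951]
tool_rot: [0.001, 0.747, 0.665, 0.001]
ft_force: [0.3, -0.1, 0.1]
finger_gap: 0.0295
grasp_force: 0.0
time_s: 37.37
tool_pos: [0.5255, 0.2113, 0.2848]
tool_rot: [0.0, 0.747, 0.665, 0.0]
ft_force: [0.2, -0.1, -0.3]
finger_gap: 0.0337
grasp_force: 0.0
yel 434 [245. 251. 256.] [152.33 205.   230.  ]
193 245 256 [ 0.0123 -0.005 ] [0.0123 0.0035]
199 245 255 [ 0.0077 -0.0051] [0.0077 0.0028]
205 245 255 [ 0.0031 -0.0051] [0.0031 0.0028]
211 245 255 [-0.0016 -0.0052] [-0.0016  0.0028]
217 246 255 [-0.0063 -0.0045] [-0.0063  0.0028]
223 246 255 [-0.0112 -0.0045] [-0.0112  0.0029]
229 246 255 [-0.016  -0.0046] [-0.016   0.0029]
blue 243 [258. 264. 267.] [174. 196. 210.]
186 262 267 [0.0048 0.0082] [0.0048 0.0132]
192 262 267 [-0.0005  0.0082] [-0.0005  0.0133]
198 260 267 [-0.0059  0.0066] [-0.0059  0.0134]
204 258 266 [-0.0114  0.0049] [-0.0114  0.0126]
```

```bash
python3 -c "
from cell import manip
print(manip.finish_job())"
```

```text
the job is handed in; nothing more can be done
None
```

I hung both frames on the hook, blue on the orange collar and yellow on the blue collar. Each was pressed back with about 12–13 N at the wrist and let go. The last wrist image measured yellow flush with blue. I handed the job in at about 37 s, but the call returned no verdict.

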